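Stow the carburettor screwdrivers and lock the tray

ROBOT

A 6-joint arm with a two-finger parallel gripper is mounted at the origin on the work surface. World frame = base frame: x ahead of the robot, y to its left, z up, the work surface at z = 0. Lengths are in mm, angles in rad, forces in N, time in s.
With the tool pointing down it reaches from about 400 to 925 mm from the base axis. Payload 12.5 kg.
Tool frame: the origin (TCP) lies midway between the tips of the shut fingers; the grasp point (between the pads) lies 19 mm behind it; z points along the fingers, y is the direction in which the jaws open and shut (so a half turn about z gives the same grasp; the last joint's range is limited). The gripper opens to 95 mm and grips with 3 to 60 N. Pads are 20 mm wide; open, the fingers measure 119 mm over their backs; the gripper's body (75 mm by 180 mm) begins 59 mm behind the grasp point.
Start: joints at [1.198, 0.491, 1.559, -0, 1.092, -0.106], TCP at [164.761, 602.91, 214.661] pointing down, gripper open.
Joint ranges: [-3.1, 3.1], [-0.84, 2.19], [0.05, 2.79], [-1.13, 4.28], [0.06, 2.93], [-2.69, 2.69]. Speed limits (rad/s): [2.22, 2.22, 2.79, 3.14, 3.14, 3.14].

INTERFACE

Orientations are given as [roll, pitch, yaw] about the fixed x, y, z axes, in that order (R = Rz(yaw) Ry(pitch) Rx(roll)).
In Python, from cell import env gives the robot as it stands.
- The arm moves only by the tool servo_tool, never from a script. Its argument "plan" is a list of rows, each a list of 7 numbers: the shift along the tool's x, y, z in m, then the turn, a rotation vector about the tool's x, y, z in degrees, then the opening in per cent of the stroke, from 0 (shut) to 100 (fully open). In form: [[dx, dy, dz, wx, wy, wz, jaw], ...]. A call has 1 to 8 rows; each row shifts and turns the pose as measured when the row begins, along the tool's axes as they then stand; what a row does not reach is not made up. A row lasts 1/12 s, in which the tool goes at most 41.7 mm and 7.16 degrees, less where a joint would pass 70% of its speed; a pose out of reach is approached as far as the arm can. A call is refused whole if a number of a shift passes 0.0417 or a number of a turn 7.16, either way. A call with a gripper value outside its range is refused whole. The fingers move at their own pace and stop on an object; the grip force is fixed at half the most. Time passes only in rows, so rows that do not move let the fingers close. It gives the time, the measured TCP pose, the force and the opening at its end, in the units of the state.
- env.state(): the state, without advancing time (a new reading comes with each control period).
- env.read_camera(name): name is "scene" or "top" or "wrist"; returns a dict with "img" (480x640x3 uint8, blue, green, red), "intrinsics" (3x3 intrinsics, pixels), "R" (3x3) and "t" (3): a world point X has camera coordinates R X + t. Camera axes: x right, y down, z forward; pixel columns grow to the right and rows downward; lengths in mm; the calibration is good to about 2 mm. A picture is of the moment at which its call begins. There is no depth.
- env.job_done(): hands the job in, once; it reports no verdict.
The state is a dict: "t": time; "joints": joint angles; "qvel": joint speeds; "tau": joint torques, N m; "eef_pos": TCP position; "tcp_rot": TCP orientation; "ft_force": force on the tool from outside, world axes, zero at the start; "moment": the same for the moment, N m; "opening": opening from 0.0 (shut) to 1.0 (fully open).
Only numpy, scipy, OpenCV 4.12 (cv2) and the standard library are available. Lean on these libraries where they do the work, as an engineer would, in place of code of your own. Each camera call takes 0.05 s, during which the arm holds its last target. There are 200 camera calls.

TASK

Put the bench back in order after the carburettor job: turn the tray's cam lock fully open so the yellow keeper draws back, clear the brass fitting out of the cradles into the steel parts dish, and lay every screwdriver that is on the bench into the cradle of its own colour, tip under where the keeper comes, resting fully home in both saddles. Only when all are seated, turn the cam half a turn clockwise to its stop so the keeper locks over their tips. Leave the float bowl where it stands.

Things in the scene. Friction and masses are not known exactly. Their poses are not given: they have to be found in the camera images.
- driver_red: red screwdriver, loose, may be absent, 90 g: square handle 90 x 24 x 24 mm, rounded edges, then a steel shaft 8 mm in diameter, 70 mm long, on the same axis. Origin: middle of the handle, on its axis (12 mm above the bench when lying; it balances 5 mm ahead of it). x points to the tip: handle x = -45 to 45, shaft 45 to 115 mm. The handle may lie on any of its four sides.
- driver_yellow: yellow screwdriver, loose, may be absent, 90 g: square handle 90 x 24 x 24 mm, rounded edges, then a steel shaft 8 mm in diameter, 70 mm long, on the same axis. Origin: middle of the handle, on its axis (12 mm above the bench when lying; it balances 5 mm ahead of it). x points to the tip: handle x = -45 to 45, shaft 45 to 115 mm. The handle may lie on any of its four sides.
- driver_green: green screwdriver, loose, may be absent, 90 g: square handle 90 x 24 x 24 mm, rounded edges, then a steel shaft 8 mm in diameter, 70 mm long, on the same axis. Origin: middle of the handle, on its axis (12 mm above the bench when lying; it balances 5 mm ahead of it). x points to the tip: handle x = -45 to 45, shaft 45 to 115 mm. The handle may lie on any of its four sides.
- driver_blue: blue screwdriver, loose, may be absent, 90 g: square handle 90 x 24 x 24 mm, rounded edges, then a steel shaft 8 mm in diameter, 70 mm long, on the same axis. Origin: middle of the handle, on its axis (12 mm above the bench when lying; it balances 5 mm ahead of it). x points to the tip: handle x = -45 to 45, shaft 45 to 115 mm. The handle may lie on any of its four sides.
- cradle_red: red plastic cradle fixed on the tray, one of four in an order that changes. Origin: on the tray's top face (10 mm above the bench), below the middle of the seated handle; x points to the seated tip, z up. Rear saddle x = -42 to -22 mm: floor at z = 8 mm, walls 28 mm apart, flared lips up to z = 26 mm; end stop 30 mm high, its face at x = -49 mm.
- cradle_yellow: yellow plastic cradle fixed on the tray, one of four in an order that changes. Origin: on the tray's top face (10 mm above the bench), below the middle of the seated handle; x points to the seated tip, z up. Made as the red one. Front saddle of each cradle, for the shaft, x = 49 to 61 mm: floor at z = 15.8 mm, walls 13 mm apart, flared lips up to z = 30 mm.
- cradle_green: green plastic cradle fixed on the tray, one of four in an order that changes. Origin: on the tray's top face (10 mm above the bench), below the middle of the seated handle; x points to the seated tip, z up. Made as the red one. In every cradle a seated driver has its axis along x at y = 0, z = 20 mm, its origin within 4 mm of x = 0; nothing stands between the two saddles.
- cradle_blue: blue plastic cradle fixed on the tray, one of four in an order that changes. Origin: on the tray's top face (10 mm above the bench), below the middle of the seated handle; x points to the seated tip, z up. Made as the red one. Neighbouring cradles are 62 mm apart.
- tray: aluminium plate, 250 x 355 x 10 mm, fixed. Origin on the bench between the two middle cradles; x away from the robot. Cradle origins at x = -15, y = -93, -31, 31, 93 mm; cam axis at x = 50, y = 185. Yellow keeper bar across the far side, underside 37 mm above the bench, near edge at x = 107 mm when open and 87 when locked, over the seated tips (x = 100 mm).
- cam (a joint): cam lock disc, steel, 60 mm in diameter, top face 28 mm above the bench, with a spiral hook that draws the keeper's bolt in: 0 rad = open (keeper fully back), 3.14 rad = locked (keeper drawn in 20 mm), stops at both ends; grows clockwise from above, stays where left, turns with 0.06 N m.
- cam_grip (a point): point on the cam's axis 50 mm above the bench, at the height to grip: the red grip bar on the disc is 46 mm long, 12 mm thick, and stands from 28 to 54 mm above the bench. x points along the bar and turns with the disc (at 0 rad it points as the tray's x).
- fitting: loose brass fuel fitting, cylinder 20 mm in diameter and 30 mm tall, 60 g, standing on the tray in the red cradle's gap between the saddles, where it blocks a driver. Origin: centre of its underside, z along its axis.
- dish: shallow steel parts dish fixed on the bench, open-topped, 110 (x) x 90 (y) x 24 mm outside, walls and floor 3 mm. Origin: centre of its underside.
- float_bowl: aluminium float bowl with a white float, 85 x 65 x 35 mm; a bystander. Origin: centre of its underside.

How it is judged:
By the outcome, as a careful person would: the job done as asked, in the order asked, and still so for the second after the job is handed in, with the robot touching nothing.
Of driver_red, driver_yellow, driver_green, driver_blue only 2 to 4 are there at a start; the rules pass over those that are not, and their reading is None.
At some moment in a run one of driver_red, driver_yellow, driver_green, driver_blue may be knocked a few centimetres aside while the robot is not near it.
Once in a run the grip may slacken for a moment while it holds something.
It also fails if it takes over 210 s, if anything falls off the work surface, if the arm or the gripper's body presses on something with over 40 N, if the wrist force passes 120 N, or if a joint passes its speed limit or range.

## Working session

There is one attempt and no reset: what is moved stays moved. The work goes in short steps, Python scripts to look and compute and a tool call to move; the robot and the scene stay as the last step left them, time stands still between calls to the robot, and variables do not carry over. Pictures are saved under pics/ and viewed, about 12 in all and at most 16, crops included, and the job is handed in when it is done.

Besides the shell and the picture viewer there is one more tool, called after "Call:" as name(argument=value, ...) on one line, values as JSON. servo_tool: Moves the arm, as the interface text tells. Its arguments: {"type":"object","properties":{"plan":{"type":"array","items":{"type":"array","items":{"type":"number"}}}},"required":["plan"]}

```bash
ls; mkdir -p pics
python3 - <<'E'
from cell import env
import cv2,numpy as np
s=env.state(); print({k:np.round(v,3).tolist() for k,v in s.items()})
for n in("top","scene"):
    c=env.read_camera(n); cv2.imwrite(f"pics/{n}0.png",c["img"]); print(n,c["intrinsics"].tolist(),c["R"].round(4).tolist(),c["t"].round(1).tolist())
E
```

```text
pics
{'t': 0.0, 'joints': [1.198, 0.492, 1.559, 0.0, 1.092, -0.106], 'qvel': [-0.001, 0.001, 0.0, 0.001, 0.001, 0.002], 'tau': [-0.001, -61.266, -25.819, 0.069, 0.048, -0.0], 'eef_pos': [164.667, 602.662, 214.035], 'tcp_rot': [-3.14, -0.0, 2.875], 'ft_force': [-0.583, -0.048, -0.386], 'moment': [-0.021, -0.032, -0.034], 'opening': 0.998}
top [[524.4016905519298, 0.0, 325.97929275486973], [0.0, 524.4016905519298, 246.93959571281408], [0.0, 0.0, 1.0]] [[0.0174, -0.9997, -0.0166], [-0.9899, -0.0149, -0.1413], [0.141, 0.0189, -0.9898]] [-40.6, 556.9, 964.4]
scene [[479.10358618980445, 0.0, 327.0301555009706], [0.0, 479.10358618980445, 246.79813561642075], [0.0, 0.0, 1.0]] [[0.1272, 0.9919, 0.0009], [0.7849, -0.1001, -0.6115], [-0.6065, 0.0785, -0.7912]] [-39.0, -394.8, 1298.4]
```

View pics/top0.png

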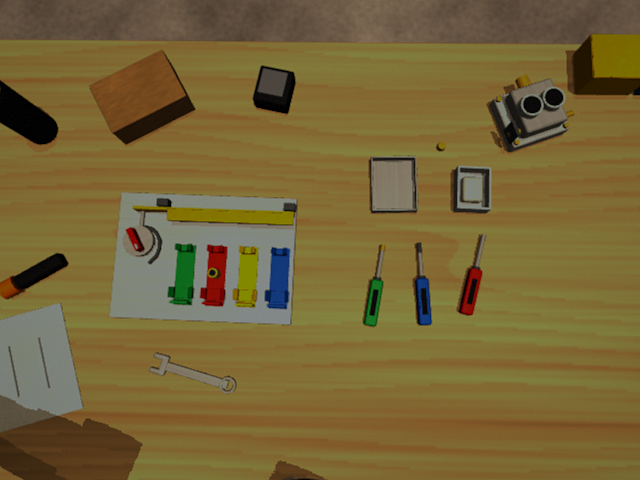

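View pics/scene0.png

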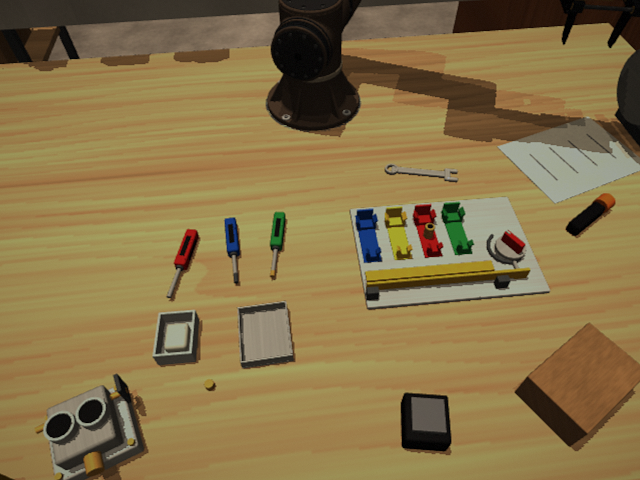

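The top view shows green, blue and red drivers on the bench, at about (374,285), (422,285) and (473,275). There is no yellow driver. The dish is at (393,184), the float bowl at (472,189), and the fitting in the red cradle at (213,272). The cam at (138,240) is partly turned.

```bash
cat > h.py <<'E'
from cell import env
import cv2,numpy as np
from scipy.spatial.transform import Rotation as Ro
def cam(n,save=None):
    c=env.read_camera(n); 
    if save: cv2.imwrite("pics/"+save,c["img"])
    return c
def p2w(c,uv,z):
    d=np.linalg.inv(c["intrinsics"])@np.array([uv[0],uv[1],1.]); R,t=c["R"],c["t"]
    o=-R.T@t; d=R.T@d; return o+d*(z-o[2])/d[2]
def w2p(c,X):
    p=c["intrinsics"]@(c["R"]@np.asarray(X,float)+c["t"]); return p[:2]/p[2]
HUE=dict(red=[(0,8),(172,180)],yellow=[(22,32)],green=[(45,80)],blue=[(100,130)])
def blobs(c,col,smin=150,vmin=60,amin=60):
    h=cv2.cvtColor(c["img"],cv2.COLOR_BGR2HSV)
    m=sum(cv2.inRange(h,(a,smin,vmin),(b,255,255)) for a,b in HUE[col])
    m=cv2.morphologyEx(m,cv2.MORPH_CLOSE,np.ones((9,9)))
    n,l,s,ce=cv2.connectedComponentsWithStats(m)
    return [(l==i,s[i],cv2.minAreaRect(np.argwhere(l==i)[:,::-1].astype(np.float32))) for i in range(1,n) if s[i][4]>amin]
def st():
    s=env.state(); print("t",round(s["t"],2),"pos",s["eef_pos"].__class__ and np.round(s["eef_pos"],1),"rot",np.round(s["tcp_rot"],3),"F",np.round(s["ft_force"],1),"op",round(float(s["opening"]),3),"q",np.round(s["joints"],2)); return s
def rect_w(c,r,z):
    "world centre, long-axis yaw(deg), long & short size of an image rectangle at height z"
    B=[p2w(c,p,z)[:2] for p in cv2.boxPoints(r)]
    e=[B[1]-B[0],B[2]-B[1]]; L=max(e,key=np.linalg.norm); S=min(e,key=np.linalg.norm)
    if L[0]<0: L=-L
    return np.mean(B,0).round(1),round(np.degrees(np.arctan2(L[1],L[0])),1),round(np.linalg.norm(L),1),round(np.linalg.norm(S),1)
def delta(pos,yaw_deg):
    "tool-frame shift (mm) and rotvec (deg) from current to a down-pointing pose with tool yaw"
    s=env.state(); R=Ro.from_euler("xyz",s["tcp_rot"]); G=Ro.from_euler("xyz",[np.pi,0,np.radians(yaw_deg)])
    print("d_tool mm",R.inv().apply(np.array(pos)-s["eef_pos"]).round(1),"rot deg",np.degrees((R.inv()*G).as_rotvec()).round(1))
E
python3 - <<'E'
from h import *
c=cam("top")
for k in HUE:
    for m,s,r in blobs(c,k,smin=130,vmin=40):
        print(k,np.round(r[0],1),s[4],rect_w(c,r,20))
im=c["img"]
a=cv2.resize(im[185:335,100:310],None,fx=3.8,fy=3.8,interpolation=cv2.INTER_CUBIC)
cv2.imwrite("pics/tray.png",a)
b=cv2.resize(im[150:335,350:500],None,fx=3.2,fy=3.2,interpolation=cv2.INTER_CUBIC)
cv2.imwrite("pics/drv.png",b)
E
```

```text
red [134.6 239.2] 212 (array([570. , 345.6]), np.float64(29.7), np.float64(52.8), np.float64(17.4))
red [213. 275.] 1107 (array([502.3, 187.4]), np.float64(0.1), np.float64(118.1), np.float64(47.8))
red [470.4 291. ] 581 (array([ 479.2, -309.9]), np.float64(-13.5), np.float64(90.6), np.float64(26.1))
yellow [615.5  55.5] 2052 (array([ 963.4, -614.4]), np.float64(-89.6), np.float64(95.5), np.float64(93.6))
yellow [290.5  84.5] 22409 (array([895.5,  53. ]), np.float64(-89.5), np.float64(1204.3), np.float64(190.7))
yellow [319.9 250.6] 127837 (array([567. , -11.8]), np.float64(89.5), np.float64(1314.2), np.float64(652.6))
yellow [245.2 276.4] 1175 (array([500.5, 124.6]), np.float64(0.1), np.float64(117.8), np.float64(45.7))
yellow [212.5 272.5] 78 (array([506.7, 188.6]), np.float64(-89.1), np.float64(17.6), np.float64(17.6))
yellow [263.5 413. ] 371 (array([244.7,  80.7]), np.float64(-90.0), np.float64(305.7), np.float64(5.2))
yellow [381.  452.5] 16163 (array([ 179. , -135.6]), np.float64(-88.8), np.float64(956.8), np.float64(93.1))
green [181.4 273.5] 1154 (array([504.3, 249.3]), np.float64(-1.4), np.float64(117.3), np.float64(47.0))
green [373.1 302.1] 559 (array([ 454.9, -123.6]), np.float64(-9.1), np.float64(89.1), np.float64(23.4))
blue [277.7 277.5] 1125 (array([499.4,  61.3]), np.float64(-2.2), np.float64(116.6), np.float64(44.8))
blue [423.3 300.9] 557 (array([ 458.7, -219.5]), np.float64(3.5), np.float64(88.6), np.float64(23.2))
```

View pics/tray.png

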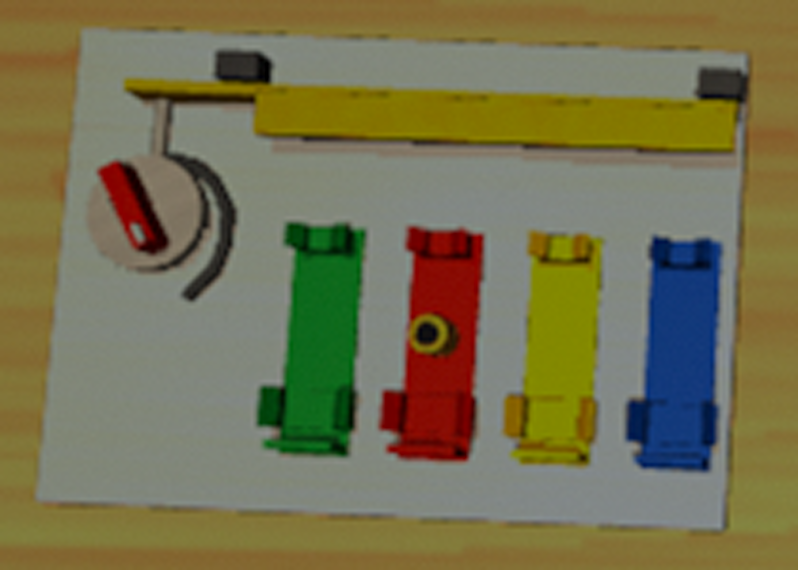

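View pics/drv.png

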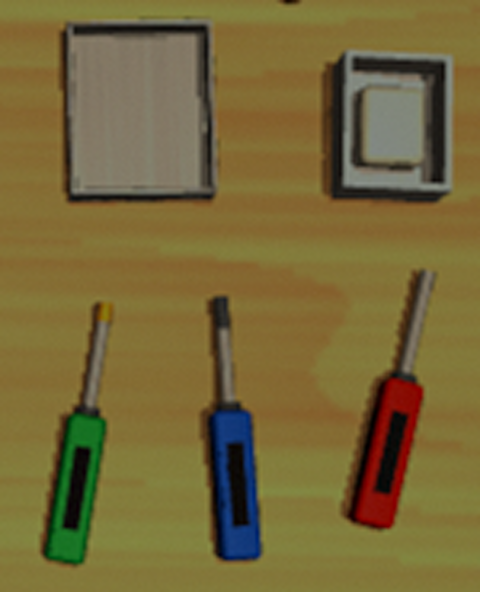

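The tray's yaw is about -1.5°, and the cradles from left to right are green, red, yellow, blue. The cam bar's line sits about 30° left of forward, so the cam is at roughly 150°. I'll move over the tray for a closer look with the wrist camera.

Call:
servo_tool(plan=[[-0.0325,-0.0173,-0.0083,0,0,0,100],[-0.0325,-0.0173,-0.0083,0,0,0,100],[-0.0325,-0.0173,-0.0083,0,0,0,100],[-0.0325,-0.0173,-0.0083,0,0,0,100],[-0.0325,-0.0173,-0.0083,0,0,0,100],[-0.0325,-0.0173,-0.0083,0,0,0,100],[-0.0325,-0.0173,-0.0083,0,0,0,100],[-0.0325,-0.0173,-0.0083,0,0,0,100]])

```text
t: 0.82
eef_pos: [381.7, 395.8, 279.0]
tcp_rot: [-3.135, -0.003, 2.885]
ft_force: [0.9, 0.0, -0.9]
opening: 1.0
```

Call:
servo_tool(plan=[[-0.0325,-0.0173,-0.0083,0,0,0,40],[-0.0325,-0.0173,-0.0083,0,0,-2,40],[-0.0325,-0.0173,-0.0083,0,0,-3,40],[-0.0325,-0.0173,-0.0083,0,0,-4,40],[-0.0325,-0.0173,-0.0083,0,0,-4,40],[-0.0325,-0.0173,-0.0083,0,0,0,40],[0,0,0,0,0,0,40]])

```text
t: 1.4
eef_pos: [566.4, 247.7, 332.0]
tcp_rot: [-3.135, -0.003, 3.119]
ft_force: [0.5, 0.0, -0.1]
opening: 0.566
```

Run:
```python
from h import *
s=st(); c=cam("wrist","w1.png")
R=Ro.from_euler("xyz",s["tcp_rot"])
print("cam pos",(-c["R"].T@c["t"]).round(1),"in tool",R.inv().apply(-c["R"].T@c["t"]-s["eef_pos"]).round(1),"f",c["intrinsics"][0,0])
t=cam("top")
f=lambda u,v:(100+u/3.8,185+v/3.8)
print("cam",p2w(t,f(150,212),28),"bar",p2w(t,f(110,167),54),p2w(t,f(150,250),54))
for p in[(82,28),(748,55),(725,528),(38,500)]: print(p2w(t,f(*p),10).round(1))
```

```text
t 1.4 pos [566.4 247.7 332. ] rot [-3.135e+00 -3.000e-03  3.119e+00] F [ 0.5  0.  -0.1] op 0.566 q [ 0.31  0.39  1.4  -0.01  1.35 -1.24]
cam pos [482.5 251.4 502. ] in tool [  84.6    0.6 -169.7] f 385.26077246672327
cam [565.69199745 332.65351685  28.        ] bar [584.34295588 344.48094036  54.        ] [542.66286663 321.43402199  54.        ]
[666.4 382.5  10. ]
[656.5  28.9  10. ]
[410.3  34.4  10. ]
[418.4 387.1  10. ]
```

View pics/w1.png

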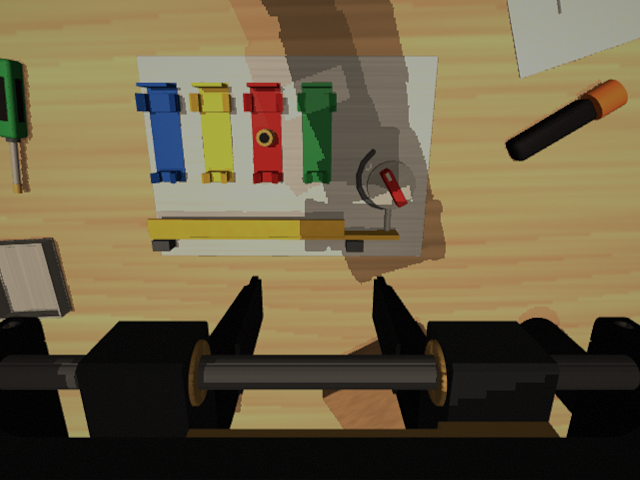

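Call:
servo_tool(plan=[[0.0007,0.0213,0.035,0.4,0,0,45],[0.0007,0.0213,0.035,0,0,0,45],[0.0007,0.0213,0.035,0,0,0,45],[0.0007,0.0213,0.035,0,0,0,45],[0,0,0,0,0,7.13,45],[0,0,0,0,0,7.13,45],[0,0,0,0,0,7.13,45],[0,0,0,0,0,7.13,45]])

```text
t: 2.17
eef_pos: [550.1, 343.2, 181.9]
tcp_rot: [-3.123, -0.002, 2.617]
ft_force: [-0.7, 0.3, 0.2]
opening: 0.449
```

Call:
servo_tool(plan=[[0,0,0,0,0,7.13,45],[0,0,0,0,0,7.13,45],[0,0,0,0,0,7.13,45],[0,0,0,0,0,7.13,45],[0,0,0,0,0,7.13,45],[0,0,0,0,0,7.13,45],[0,0,0,0,0,7.13,45],[0,0,0,0,0,7.13,45]])

```text
t: 2.83
eef_pos: [536.3, 351.0, 179.5]
tcp_rot: [-3.122, 0.017, 1.617]
ft_force: [0.3, 0.2, -0.3]
opening: 0.454
```

Call:
servo_tool(plan=[[0,0,0,0,0,7.13,45],[0,0,0,0,0,7.13,45],[0,0,0,0,0,7.13,45],[0,0,0,0,0,7.13,45],[0,0,0,0,0,7.13,45],[0,0,0,0,0,7.13,45],[0,0,0,0,0,7.13,45],[0,0,0,0,0,7.13,45]])

```text
t: 3.5
eef_pos: [522.8, 358.2, 178.2]
tcp_rot: [3.14, 0.032, 0.616]
ft_force: [0.4, 0.9, 0.6]
opening: 0.447
```

Run:
```python
from h import *
s=st(); delta([565.2,332.8,130],29)
c=cam("wrist","w2.png")
```

```text
t 3.5 pos [522.8 358.2 178.2] rot [3.14  0.032 0.616] F [0.4 0.9 0.6] op 0.447 q [ 0.5   0.55  1.55 -0.01  1.07  1.46]
d_tool mm [21.5 45.2 47.6] rot deg [0.2 1.9 6.3]
```

View pics/w2.png

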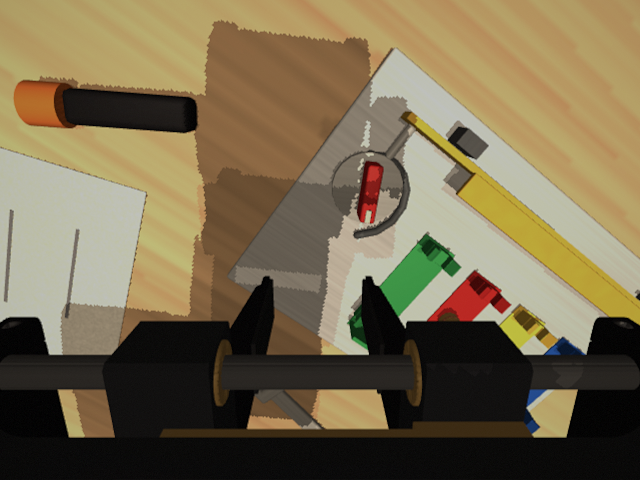

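The wrist view shows the disc centred at about (370,187) and the bar running from (372,163) to (367,222). The TCP drifts while it turns, so I'll correct for that.

Run:
```python
from h import *
c=cam("wrist")
print(p2w(c,(370.5,187),28).round(1)); a,b=p2w(c,(373.5,164),54),p2w(c,(366.5,220),54); print(a,b,(a+b)/2,np.degrees(np.arctan2(*(a-b)[1::-1])))
for X in ([565.2,332.8,110],[566,333,31]): delta(X,29)
```

```text
[568.  335.1  28. ]
[585.60127292 350.12724148  54.        ] [547.59645931 327.90180478  54.        ] [566.59886611 339.01452313  54.        ] 30.319344996378554
d_tool mm [21.9 45.1 67.6] rot deg [0.2 1.8 6.6]
d_tool mm [ 25.2  45.2 146.5] rot deg [0.2 1.8 6.6]
```

Call:
servo_tool(plan=[[0.008,0.0145,0.02,0.2,1.8,3,45],[0.008,0.0145,0.02,0,0,3,45],[0.008,0.0145,0.02,0,0,0,45],[0,0,0,0,0,0,45]])

```text
t: 3.93
eef_pos: [563.9, 337.1, 117.7]
tcp_rot: [-3.14, -0.003, 0.536]
ft_force: [-0.2, -0.8, 0.1]
opening: 0.447
```

Run:
```python
from h import *
s=st(); delta([566,335,31],29.5)
```

```text
t 3.93 pos [563.9 337.1 117.7] rot [-3.14e+00 -3.00e-03  5.36e-01] F [-0.2 -0.8  0.1] op 0.447 q [0.44 0.64 1.57 0.   0.93 1.47]
d_tool mm [ 0.4  3.  86.7] rot deg [-0.1 -0.2  1.2]
```

Call:
servo_tool(plan=[[0,0.001,0.025,0,0,0.8,45],[0,0.001,0.025,0,0,0,45],[0,0.001,0.025,0,0,0,45],[0,0,0.01,0,0,0,45],[0,0,0.0,0,0,0,45]])

```text
t: 4.35
eef_pos: [563.0, 337.9, 32.8]
tcp_rot: [-3.14, -0.005, 0.543]
ft_force: [-0.7, -0.7, 0.1]
opening: 0.449
```

Call:
servo_tool(plan=[[0,0,0,0,0,0,0],[0,0,0,0,0,0,0],[0,0,0,0,0,0,0],[0,0,0,0,0,0,0],[0,0,0,0,0,0,0],[0,0,0,0,0,0,0]])

```text
t: 4.85
eef_pos: [565.3, 336.9, 37.8]
tcp_rot: [3.138, -0.01, 0.55]
ft_force: [3.3, -0.3, -12.0]
opening: 0.123
```

Call:
servo_tool(plan=[[0,0,0.003,0,0,-4,0],[0,0,0,0,0,-4,0],[0,0,0,0,0,-4,0],[0,0,0,0,0,-4,0],[0,0,0,0,0,-4,0],[0,0,0,0,0,-4,0]])

```text
t: 5.35
eef_pos: [565.4, 337.2, 37.6]
tcp_rot: [3.135, -0.01, 0.983]
ft_force: [0.9, 0.8, -7.5]
opening: 0.121
```

Run:
```python
from h import *
s=st(); delta([566,335,33],178.7); print(s["moment"])
```

```text
t 5.35 pos [565.4 337.2  37.6] rot [ 3.135 -0.01   0.983] F [ 0.9  0.8 -7.5] op 0.121 q [ 0.44  0.73  1.63 -0.    0.77  1.03]
d_tool mm [-1.5  1.7  4.6] rot deg [ 9.000e-01  1.000e-01 -1.224e+02]
[ 0.23710895 -0.03766134 -0.06422431]
```

Call:
servo_tool(plan=[[0,0,0,0,0,-6,0],[0,0,0,0,0,-6,0],[0,0,0,0,0,-6,0],[0,0,0,0,0,-6,0],[0,0,0,0,0,-6,0],[0,0,0,0,0,-6,0],[0,0,0,0,0,-6,0]])

```text
t: 5.93
eef_pos: [564.9, 337.3, 37.6]
tcp_rot: [3.131, -0.004, 1.749]
ft_force: [2.0, 0.2, -7.0]
opening: 0.122
```

Run:
```python
from h import *
s=st(); delta([566,335,33],178.7); print(s["moment"])
```

```text
t 5.93 pos [564.9 337.3  37.6] rot [ 3.131 -0.004  1.749] F [ 2.   0.2 -7. ] op 0.122 q [0.44 0.73 1.63 0.   0.77 0.26]
d_tool mm [-2.4  0.6  4.6] rot deg [  0.7   0.2 -78.5]
[ 0.24035282  0.1425246  -0.05183047]
```

Call:
servo_tool(plan=[[0,0,0,0,0,-6,0],[0,0,0,0,0,-6,0],[0,0,0,0,0,-6,0],[0,0,0,0,0,-6,0],[0,0,0,0,0,-6,0],[0,0,0,0,0,-6,0],[0,0,0,0,0,-6,0],[0,0,0,0,0,-6,0]])

```text
t: 6.6
eef_pos: [564.6, 337.0, 37.6]
tcp_rot: [3.131, 0.003, 2.628]
ft_force: [1.8, 1.0, -6.2]
opening: 0.124
```

Call:
servo_tool(plan=[[0,0,0,0,0,-5,0],[0,0,0,0,0,-5,0],[0,0,0,0,0,-5,0],[0,0,0,0,0,-4,0],[0,0,0,0,0,-4,0]])

```text
t: 7.02
eef_pos: [564.5, 336.8, 37.6]
tcp_rot: [3.133, 0.007, 3.053]
ft_force: [1.3, 1.9, -6.9]
opening: 0.12
```

Call:
servo_tool(plan=[[0,0,0,0,0,-3,0],[0,0,0,0,0,-3,0],[0,0,0,0,0,-3,0],[0,0,0,0,0,-2,0]])

```text
t: 7.35
eef_pos: [565.0, 336.8, 37.7]
tcp_rot: [3.133, 0.009, -3.03]
ft_force: [1.2, 0.9, -7.9]
opening: 0.14
```

Run:
```python
from h import *
s=st(); delta([566,335,33],178.7); print(s["moment"])
```

```text
t 7.35 pos [565.  336.8  37.7] rot [ 3.133  0.009 -3.03 ] F [ 1.2  0.9 -7.9] op 0.14 q [ 0.44  0.73  1.63  0.01  0.77 -1.25]
d_tool mm [-0.7 -1.9  4.7] rot deg [0.5 0.5 7.7]
[ 0.1075682  -0.20084058 -0.79931801]
```

The moment about z is -0.8 N m, so the cam is against its open stop. I'll release, rise and look.

Call:
servo_tool(plan=[[0,0,0,0,0,0,50],[0,0,0,0,0,0,50],[0,0,0,0,0,0,50],[0,0,-0.03,0,0,0,50],[0,0,-0.04,0.5,0.5,3,50],[0,-0.03,-0.03,0,0,4,50],[0,-0.03,-0.03,0,0,0,50],[0,-0.03,-0.03,0,0,0,50]])

```text
t: 8.02
eef_pos: [563.0, 249.4, 198.4]
tcp_rot: [-3.138, -0.006, 3.127]
ft_force: [0.4, 0.9, 0.6]
opening: 0.496
```

Call:
servo_tool(plan=[[0,-0.01,-0.02,0,0,0,50],[0,0,0,0,0,0,50],[0,0,0,0,0,0,50]])

```text
t: 8.27
eef_pos: [564.7, 234.8, 228.3]
tcp_rot: [-3.141, 0.005, 3.12]
ft_force: [-0.3, 0.4, -0.1]
opening: 0.503
```

Run:
```python
from h import *
s=st(); c=cam("wrist")
a=cv2.resize(c["img"][0:300,90:490],None,fx=2,fy=2,interpolation=cv2.INTER_CUBIC)
cv2.imwrite("pics/w3.png",a)
```

```text
t 8.27 pos [564.7 234.8 228.3] rot [-3.141  0.005  3.12 ] F [-0.3  0.4 -0.1] op 0.503 q [ 0.29  0.46  1.58 -0.    1.1  -1.26]
```

View pics/w3.png

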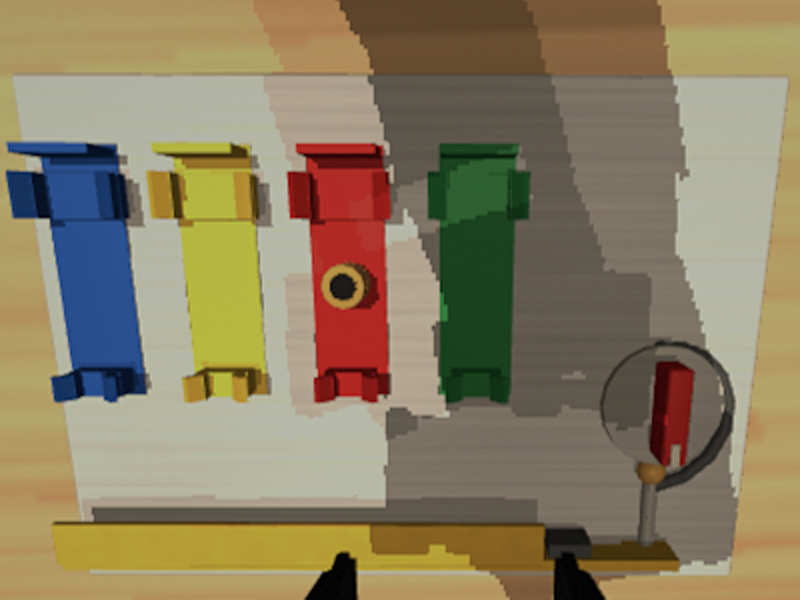

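Run:
```python
from h import *
c=cam("wrist"); s=env.state()
f=lambda u,v:(90+u/2,v/2)
P=lambda n,u,v,z:print(n,p2w(c,f(u,v),z).round(1))
P("bar",678,415,54);P("disc",668,405,28);P("fit",343,287,40)
P("greenR",479,195,36);P("greenF",478.5,380,40);P("redR",340,195,36);P("redF",352,380,40);P("redstop",342,146,40)
for p in[(13,75),(788,78),(730,575)]:P("corner",*p,10)
O=np.array([510.8,153.1]);
for o in (O,[511.5,148.8]):
  for yaw in(-1.3,):
    a=np.radians(yaw);R=np.array([[np.cos(a),-np.sin(a)],[np.sin(a),np.cos(a)]])
    T=lambda x,y,z:np.r_[np.array(o)+R@[x,y],z]
    for n,X in dict(cam=T(50,185,28),bar=T(50,185,54),gF=T(40,93,40),gR=T(-47,93,36),rF=T(40,31,40),rR=T(-47,31,36),c1=T(-100,-117.5,10),c2=T(-100,237.5,10),c3=T(150,237.5,10)).items():
        p=w2p(c,X); print(n,X.round(1),"crop",((p[0]-90)*2).round(1),(p[1]*2).round(1))
```

```text
bar [564.5 337.7  54. ]
disc [565.8 340.   28. ]
fit [505.2 186.3  40. ]
greenR [467.2 248.4  36. ]
greenF [549.1 247.1  40. ]
redR [465.9 187.   36. ]
redF [547.8 187.7  40. ]
redstop [446.3 189.7  40. ]
corner [410.6  38.5  10. ]
corner [419.4 389.7  10. ]
corner [666.7 385.3  10. ]
cam [565.  336.9  28. ] crop 661.8 403.6
bar [565.  336.9  54. ] crop 676.3 416.2
gF [552.9 245.2  40. ] crop 474.6 388.1
gR [465.9 247.1  36. ] crop 476.2 191.9
rF [551.5 183.2  40. ] crop 342.9 387.9
rR [464.5 185.2  36. ] crop 335.7 191.7
c1 [408.2  37.9  10. ] crop 10.6 69.0
c2 [416.2 392.8  10. ] crop 795.6 70.0
c3 [666.1 387.1  10. ] crop 733.5 574.1
cam [565.7 332.6  28. ] crop 652.9 405.1
bar [565.7 332.6  54. ] crop 666.8 417.8
gF [553.6 240.9  40. ] crop 465.5 389.7
gR [466.6 242.8  36. ] crop 466.5 193.8
rF [552.2 178.9  40. ] crop 333.9 389.5
rR [465.2 180.9  36. ] crop 326.1 193.6
c1 [408.9  33.6  10. ] crop 1.5 70.9
c2 [416.9 388.5  10. ] crop 785.9 72.0
c3 [666.8 382.8  10. ] crop 725.6 575.4
```

The cam is open and the keeper is fully back. The wrist camera agrees with the contact result, giving a tray origin of about (511,153.5). The fitting is at about (505,186).

Call:
servo_tool(plan=[[0.0098,-0.0083,0.0275,0,0,0,50],[0.0098,-0.0083,0.0275,0,0,0,50],[0.0098,-0.0083,0.0275,0,0,0,50],[0.0098,-0.0083,0.0275,0,0,0,50],[0.0098,-0.0083,0.0275,0,0,0,50],[0.0098,-0.0083,0.0175,0,0,0,50],[0,0,0,0,0,0,50]])

```text
t: 8.95
eef_pos: [499.1, 190.1, 58.9]
tcp_rot: [-3.139, -0.004, 3.127]
ft_force: [1.2, 0.1, -0.4]
opening: 0.5
```

Run:
```python
from h import *
s=st(); delta([505.2,186.3,17],178.7);
```

```text
t 8.95 pos [499.1 190.1  58.9] rot [-3.139 -0.004  3.127] F [ 1.2  0.1 -0.4] op 0.5 q [ 0.24  0.58  1.93 -0.    0.64 -1.31]
d_tool mm [-6.3 -3.6 41.9] rot deg [-0.2 -0.2  0.5]
```

Call:
servo_tool(plan=[[-0.0063,-0.0036,0.005,-0.2,-0.2,0.5,50],[0,0,0.02,0,0,0,50],[0,0,0.016,0,0,0,50],[0,0,0,0,0,0,50]])

```text
t: 9.28
eef_pos: [508.6, 188.7, 16.1]
tcp_rot: [3.14, 0.001, 3.119]
ft_force: [0.2, -0.0, -0.1]
opening: 0.499
```

Call:
servo_tool(plan=[[0,0,0,0,0,0,0],[0,0,0,0,0,0,0],[0,0,0,0,0,0,0],[0,0,0,0,0,0,0],[0,0,0,0,0,0,0],[0,0,0,0,0,0,0]])

```text
t: 9.78
eef_pos: [512.5, 190.4, 20.0]
tcp_rot: [3.138, 0.007, 3.119]
ft_force: [0.5, 0.3, -0.1]
opening: 0.202
```

Call:
servo_tool(plan=[[0,0,-0.03,0,0,0,0],[0,0,-0.035,0,0,0,0],[0,0,-0.035,0,0,0,0],[0,0,-0.01,0,0,0,0],[0,0,0,0,0,0,0]])

```text
t: 10.2
eef_pos: [511.0, 189.9, 134.7]
tcp_rot: [3.138, 0.005, 3.119]
ft_force: [0.8, -0.2, -0.3]
opening: 0.201
```

Run:
```python
from h import *
s=st(); t=cam("top","top1.png")
f=lambda u,v:(350+u/3.2,150+v/3.2)
for p in[(66,22),(214,22),(215,198),(68,198),(141,110)]: print(p2w(t,f(*p),24).round(1))
D=p2w(t,f(141,110),24); D[2]=100; delta(D,178.7)
for k in("red","green","blue"):
    for m,q,r in blobs(t,k,smin=130,vmin=40): print(k,np.round(r[0],1),q[4],rect_w(t,r,20))
```

```text
t 10.2 pos [511.  189.9 134.7] rot [3.138 0.005 3.119] F [ 0.8 -0.2 -0.3] op 0.201 q [ 0.23  0.48  1.85  0.    0.81 -1.32]
[ 741.9 -116.9   24. ]
[ 743.  -208.6   24. ]
[ 631.6 -208.4   24. ]
[ 630.3 -118.7   24. ]
[ 686.3 -163.4   24. ]
d_tool mm [-183.1 -349.3   33.8] rot deg [ 0.2  0.3 -0. ]
red [470.3 291. ] 602 (array([ 479.3, -309.7]), np.float64(-14.0), np.float64(90.6), np.float64(26.3))
red [212. 291.] 599 (array([470.9, 187.9]), np.float64(2.6), np.float64(54.1), np.float64(46.8))
green [373.1 302.1] 562 (array([ 454.9, -123.6]), np.float64(-9.1), np.float64(89.1), np.float64(23.4))
blue [277.6 277.5] 1123 (array([499.4,  61.5]), np.float64(-1.9), np.float64(116.5), np.float64(44.8))
blue [438.4 289. ] 558 (array([ 482. , -248.5]), np.float64(1.1), np.float64(88.8), np.float64(23.3))
```

The blue driver has been knocked aside to about (482,-248), so that event is now past. I'm carrying the fitting to the dish.

Call:
servo_tool(plan=[[-0.015,-0.025,0,0,0,0,0],[-0.0166,-0.032,0,0,0,0,0],[-0.0166,-0.032,0,0,0,0,0],[-0.0166,-0.032,0,0,0,0,0],[-0.0166,-0.032,0,0,0,0,0],[-0.0166,-0.032,0,0,0,0,0],[-0.0166,-0.032,0,0,0,0,0],[-0.0166,-0.032,0,0,0,0,0]])

```text
t: 10.92
eef_pos: [635.8, -66.4, 123.5]
tcp_rot: [3.137, -0.007, 3.129]
ft_force: [-0.5, 1.2, -0.5]
opening: 0.208
```

Call:
servo_tool(plan=[[-0.0166,-0.032,0,0,0,0,0],[-0.0166,-0.032,0,0,0,0,0],[-0.01,-0.02,0,0,0,0,0],[0,0,0,0,0,0,0],[0,0,0,0,0,0,0]])

```text
t: 11.33
eef_pos: [678.4, -162.7, 111.9]
tcp_rot: [3.135, -0.017, 3.122]
ft_force: [0.4, -0.2, -1.1]
opening: 0.204
```

Run:
```python
from h import *
s=st(); delta([686,-162,20],178.7); c=cam("wrist","w4.png")
```

```text
t 11.33 pos [ 678.4 -162.7  111.9] rot [ 3.135 -0.017  3.122] F [ 0.4 -0.2 -1.1] op 0.204 q [-0.33  0.7   1.45  0.    1.01 -1.88]
d_tool mm [-9.1  0.2 91.8] rot deg [ 0.4 -1.   0.2]
```

View pics/w4.png

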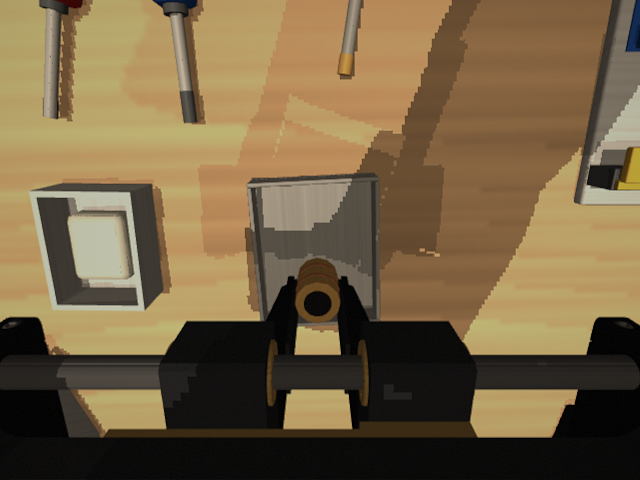

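The fitting is held over the dish, with its base at about (318,270) and the dish spanning columns 250-378. I'll lower it and release.

Call:
servo_tool(plan=[[-0.004,0,0.03,0.4,-1,0,0],[0,0,0.03,0,0,0,0],[0,0,0.025,0,0,0,0],[0,0,0.008,0,0,0,0],[0,0,0,0,0,0,0]])

```text
t: 11.8
eef_pos: [680.2, -156.3, 14.8]
tcp_rot: [3.141, 0.0, 3.126]
ft_force: [-0.6, 0.7, -1.0]
opening: 0.198
```

Run:
```python
from h import *
s=st()
```

```text
t 11.8 pos [ 680.2 -156.3   14.8] rot [3.141 0.    3.126] F [-0.6  0.7 -1. ] op 0.198 q [-0.32  0.81  1.52  0.    0.81 -1.88]
```

Call:
servo_tool(plan=[[0,0,0,0,0,0,36],[0,0,0,0,0,0,36],[0,0,0,0,0,0,36],[0,0,-0.03,0,0,0,36],[0,0,-0.035,0,0,0,45],[0.02,-0.009,-0.033,0,0,0,45],[0.02,-0.009,-0.033,0,0,0,45],[0.02,-0.009,-0.033,0,0,0,45]])

```text
t: 12.47
eef_pos: [619.5, -178.8, 185.8]
tcp_rot: [3.14, -0.001, 3.132]
ft_force: [0.2, -1.1, -0.3]
opening: 0.448
```

Call:
servo_tool(plan=[[0.02,-0.009,-0.033,0,0,0,45],[0.02,-0.009,-0.02,0,0,0,45],[0.02,-0.009,0,0,0,0,45],[0,0,0,0,0,0,45],[0,0,0,0,0,0,45]])

```text
t: 12.88
eef_pos: [556.2, -208.1, 258.1]
tcp_rot: [-3.132, 0.021, 3.13]
ft_force: [-0.0, -0.4, 0.0]
opening: 0.45
```

```bash
cat >> h.py <<'E'
def handle(c,col,z=24,lo=400):
    "driver handle top face rectangle in world (rectified at z): blob contour -> world -> minAreaRect"
    out=[]
    for m,q,r in blobs(c,col,smin=110,vmin=40,amin=lo):
        P=np.array([p2w(c,p,z)[:2] for p in np.argwhere(m)[:,::-1]],np.float32); r=cv2.minAreaRect(P)
        B=cv2.boxPoints(r); e=[B[1]-B[0],B[2]-B[1]]; L=max(e,key=np.linalg.norm); S=min(e,key=np.linalg.norm)
        if L[0]<0: L=-L
        out.append((np.round(r[0],1),round(float(np.degrees(np.arctan2(L[1],L[0]))),1),round(float(np.linalg.norm(L)),1),round(float(np.linalg.norm(S)),1),q.tolist()))
    return out
E
python3 - <<'E'
from h import *
s=st(); c=cam("wrist","w5.png")
for k in("red","green","blue"):
    for o in handle(c,k): print(k,*o)
E
```

```text
t 12.88 pos [ 556.2 -208.1  258.1] rot [-3.132  0.021  3.13 ] F [-0.  -0.4  0. ] op 0.45 q [-0.47  0.4   1.6   0.    1.12 -2.03]
red [ 479.1 -308.1] -14.0 88.9 26.4 [200, 70, 38, 94, 2299]
green [ 454.3 -125.6] -9.2 88.1 25.3 [382, 39, 44, 98, 2395]
blue [ 481.  -247.5] 1.4 88.6 23.3 [264, 72, 29, 93, 1730]
blue [499.5  62.1] -1.4 117.6 55.3 [549, 72, 81, 122, 4813]
```

View pics/w5.png

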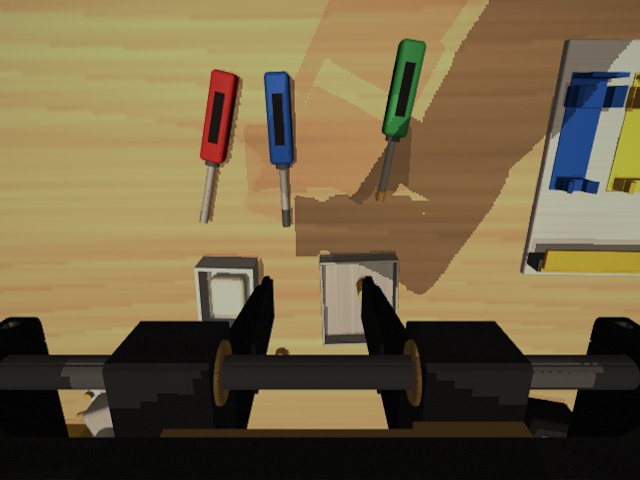

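Wrist and top views agree: green (454,-125) at -9°, blue (481,-247.5) at 1.4°, red (479,-308) at -14°. The fitting lies in the dish at about (362,285). Green is first.

Call:
servo_tool(plan=[[0.014,0.0116,0.027,0.4,1.2,4,45],[0.014,0.0116,0.027,0,0,4.5,45],[0.014,0.0116,0.027,0,0,0,45],[0.014,0.0116,0.027,0,0,0,45],[0.014,0.0116,0.027,0,0,0,45],[0.014,0.0116,0.027,0,0,0,45],[0.014,0.0116,0.02,0,0,0,45],[0,0,0,0,0,0,45]])

```text
t: 13.6
eef_pos: [473.0, -112.2, 66.5]
tcp_rot: [-3.124, 0.007, 2.977]
ft_force: [0.8, -0.2, -0.4]
opening: 0.451
```

Run:
```python
from h import *
s=st(); delta([459.5,-125.8,3],170.8)
```

```text
t 13.6 pos [ 473.  -112.2   66.5] rot [-3.124  0.007  2.977] F [ 0.8 -0.2 -0.4] op 0.451 q [-0.36  0.52  2.04 -0.03  0.57 -1.74]
d_tool mm [ 11.5 -14.5  63.7] rot deg [-1.   0.4 -0.2]
```

Call:
servo_tool(plan=[[0.0115,-0.0145,0.01,-1,0.4,0,45],[0,0,0.015,0,0,0,45],[0,0,0.0,0,0,0,45],[0,0,0,0,0,0,45]])

```text
t: 13.93
eef_pos: [462.4, -124.1, 40.3]
tcp_rot: [3.141, -0.002, 2.982]
ft_force: [0.5, 0.5, 0.2]
opening: 0.446
```

Run:
```python
from h import *
s=st(); delta([459.5,-125.8,3],170.8); print(s["qvel"].round(3))
```

```text
t 13.93 pos [ 462.4 -124.1   40.3] rot [ 3.141e+00 -2.000e-03  2.982e+00] F [0.5 0.5 0.2] op 0.446 q [-0.4   0.56  2.07  0.    0.51 -1.81]
d_tool mm [ 2.5 -2.2 37.3] rot deg [ 0.  -0.1  0. ]
[ 0.006  0.025 -0.018 -0.001 -0.     0.005]
```

Call:
servo_tool(plan=[[0.0025,-0.0022,0.01,0,0,0,45],[0,0,0.014,0,0,0,45],[0,0,0.011,0,0,0,45],[0,0,0,0,0,0,45]])

```text
t: 14.27
eef_pos: [464.7, -127.0, 7.8]
tcp_rot: [-3.14, 0.005, 2.983]
ft_force: [-0.6, -0.1, -0.8]
opening: 0.45
```

Call:
servo_tool(plan=[[0,0,0,0,0,0,0],[0,0,0,0,0,0,0],[0,0,0,0,0,0,0],[0,0,0,0,0,0,0],[0,0,0,0,0,0,0]])

```text
t: 14.68
eef_pos: [467.5, -127.4, 11.3]
tcp_rot: [-3.139, 0.01, 2.984]
ft_force: [0.4, 0.1, -1.3]
opening: 0.251
```

The grip is too high because the TCP creeps up while holding. I'll re-grip lower and compensate for the creep.

Call:
servo_tool(plan=[[0,0,0,0,0,0,45],[0,0,0,0,0,0,45],[0.003,0,0.006,0,-0.4,0,45],[0.003,0,0.006,0,0,0,45],[0.0006,0,0.0015,0,0,0,45]])

```text
t: 15.1
eef_pos: [463.0, -127.3, 0.1]
tcp_rot: [-3.138, 0.024, 2.984]
ft_force: [-4.3, -0.8, 47.6]
opening: 0.445
```

Call:
servo_tool(plan=[[0.0006,0,0.001,0,0,0,0],[0.0006,0,0.0008,0,0,0,0],[0.0006,0,0.0008,0,0,0,0],[0.0006,0,0.0008,0,0,0,0],[0.0006,0,0.0008,0,0,0,0]])

```text
t: 15.52
eef_pos: [463.3, -127.3, 0.4]
tcp_rot: [-3.136, 0.034, 2.983]
ft_force: [0.5, 0.4, 18.9]
opening: 0.251
```

Run:
```python
from h import *
s=st(); print(s["moment"].round(2))
```

```text
t 15.52 pos [ 4.633e+02 -1.273e+02  4.000e-01] rot [-3.136  0.034  2.983] F [ 0.5  0.4 18.9] op 0.251 q [-0.41  0.64  2.11  0.01  0.36 -1.83]
[ 0.44  0.28 -0.08]
```

Call:
servo_tool(plan=[[0,0,-0.02,0,0,0,0],[0,0,-0.035,0,0,-2,0],[0,0,-0.035,0,0,-3,0],[0,0,-0.03,0,0,-2.8,0],[-0.0036,0.02,0,0,0,0,0],[-0.0036,0.037,0,0,0,0,0],[-0.0036,0.037,0,0,0,0,0],[-0.0036,0.037,0,0,0,0,0]])

```text
t: 16.18
eef_pos: [475.9, 3.6, 124.4]
tcp_rot: [-3.132, 0.031, 3.116]
ft_force: [0.6, -0.4, -0.6]
opening: 0.252
```

Run:
```python
from h import *
s=st(); delta([507.1,247,100],178.7)
```

```text
t 16.18 pos [475.9   3.6 124.4] rot [-3.132  0.031  3.116] F [ 0.6 -0.4 -0.6] op 0.252 q [-0.13  0.4   2.04 -0.01  0.67 -1.66]
d_tool mm [-24.2 244.4  22.8] rot deg [-0.6  1.8 -0.2]
```

Call:
servo_tool(plan=[[-0.004,0.037,0,-0.6,0,0,0],[-0.004,0.037,0,0,0,0,0],[-0.004,0.037,0,0,0,0,0],[-0.004,0.037,0,0,0,0,0],[-0.004,0.037,0,0,0,0,0],[-0.004,0.025,0,0,0,0,0],[0,0.012,0.01,0,0,0,0],[0,0,0,0,0,0,0]])

```text
t: 16.85
eef_pos: [503.9, 241.9, 112.6]
tcp_rot: [3.141, 0.029, 3.12]
ft_force: [-0.3, -0.4, -1.0]
opening: 0.248
```

Run:
```python
from h import *
s=st(); delta([507.1,247,100],178.7)
c=cam("wrist"); cv2.imwrite("pics/w6.png",cv2.resize(c["img"][60:330,130:500],None,fx=2.1,fy=2.1,interpolation=cv2.INTER_CUBIC))
```

```text
t 16.85 pos [503.9 241.9 112.6] rot [3.141 0.029 3.12 ] F [-0.3 -0.4 -1. ] op 0.248 q [ 0.33  0.52  1.85 -0.01  0.75 -1.2 ]
d_tool mm [-2.7  5.2 12.7] rot deg [0.  1.7 0.1]
```

View pics/w6.png

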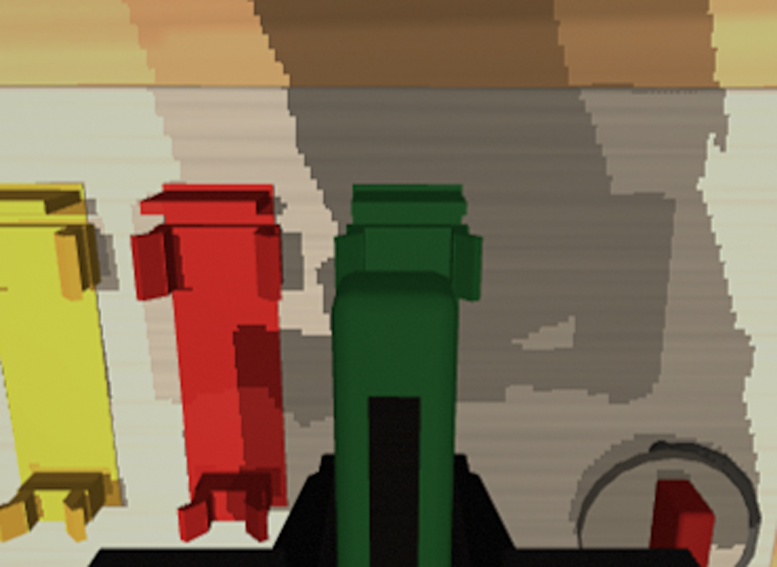

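Run:
```python
from h import *
c=cam("wrist"); s=st()
f=lambda u,v:(130+u/2.1,60+v/2.1)
P=lambda n,u,v,z:print(n,p2w(c,f(u,v),z).round(1))
P("saddle rear mid",408,235,36); P("stop mid top near",409,187,40); P("stop face top",409,196,40); 
P("drv mid top",395,320,136);P("drv rear top",395,275,136);P("drv rear top hi",396,290,136)
P("red saddle",208,235,36); P("saddle floor inner L",364,228,18);P("saddle floor inner R",453,228,18);P("saddle inner L top back",362,228,30);
```

```text
t 16.95 pos [504.3 239.9 113.9] rot [3.141 0.03  3.119] F [-0.  -0.4 -0.8] op 0.252 q [ 0.33  0.51  1.85 -0.01  0.75 -1.21]
saddle rear mid [456.7 247.1  36. ]
stop mid top near [442.  247.6  40. ]
stop face top [444.6 247.5  40. ]
drv mid top [455.2 243.  136. ]
drv rear top [446.7 243.1 136. ]
drv rear top hi [449.5 243.3 136. ]
red saddle [455.3 186.6  36. ]
saddle floor inner L [457.2 233.2  18. ]
saddle floor inner R [457.8 262.   18. ]
saddle inner L top back [455.2 233.   30. ]
```

The handle is straight in the jaws. The saddle's centre is y≈247 and the driver sits at y≈242, so I'll correct, lower partway and re-check.

Call:
servo_tool(plan=[[-0.0035,0.0065,0.02,0,0,0,0],[0,0,0.025,0,0,0,0],[0,0,0.012,0,0,0,0],[0,0,0,0,0,0,0]])

```text
t: 17.28
eef_pos: [510.9, 242.0, 57.5]
tcp_rot: [3.141, 0.032, 3.115]
ft_force: [-0.5, 0.4, -0.4]
opening: 0.251
```

Run:
```python
from h import *
s=st(); delta([507.5,247,18.5],178.7)
```

```text
t 17.28 pos [510.9 242.   57.5] rot [3.141 0.032 3.115] F [-0.5  0.4 -0.4] op 0.251 q [ 0.33  0.61  1.87 -0.02  0.63 -1.2 ]
d_tool mm [ 4.8  4.9 38.9] rot deg [ 0.   1.9 -0.2]
```

Call:
servo_tool(plan=[[0.0045,0.005,0.005,0,0,-0.2,0],[0,0,0.005,0,0,0,0],[0,0,0,0,0,0,0]])

```text
t: 17.53
eef_pos: [507.1, 244.9, 48.2]
tcp_rot: [3.141, 0.033, 3.115]
ft_force: [0.1, -0.4, -1.3]
opening: 0.252
```

Run:
```python
from h import *
s=st(); delta([507.5,247,18.5],178.7)
```

```text
t 17.53 pos [507.1 244.9  48.2] rot [3.141 0.033 3.115] F [ 0.1 -0.4 -1.3] op 0.252 q [ 0.34  0.62  1.88 -0.02  0.61 -1.19]
d_tool mm [ 0.7  2.1 29.7] rot deg [ 0.   1.9 -0.2]
```

Now I'll descend gently into the saddles.

Call:
servo_tool(plan=[[0.0005,0.0025,0.006,0,0,-0.2,0],[0,0,0.01,0,0,0,0],[0,0,0.006,0,0,0,0],[0,0,0.003,0,0,0,0],[0,0,0.001,0,0,0,0]])

```text
t: 17.95
eef_pos: [508.4, 247.6, 21.6]
tcp_rot: [3.14, 0.036, 3.119]
ft_force: [0.6, -0.5, -0.4]
opening: 0.247
```

Run:
```python
from h import *
s=st(); print(s["moment"].round(2)); delta([507.5,247,18.5],178.7)
```

```text
t 17.95 pos [508.4 247.6  21.6] rot [3.14  0.036 3.119] F [ 0.6 -0.5 -0.4] op 0.247 q [ 0.34  0.66  1.89 -0.02  0.55 -1.19]
[ 0.02  0.02 -0.02]
d_tool mm [ 1.  -0.7  3.1] rot deg [0.1 2.  0. ]
```

Call:
servo_tool(plan=[[0.0008,0,0.003,0,0,0,0],[0.0003,0,0.001,0,0,0,0]])

```text
t: 18.12
eef_pos: [507.9, 247.8, 18.0]
tcp_rot: [3.14, 0.037, 3.119]
ft_force: [-2.9, -3.2, 23.8]
opening: 0.247
```

Call:
servo_tool(plan=[[0,0,0.001,0,0,0,40],[0,0,0.0005,0,0,0,40],[0,0,0,0,0,0,40],[0,0,0,0,0,0,40]])

```text
t: 18.45
eef_pos: [508.3, 248.0, 16.9]
tcp_rot: [3.139, 0.038, 3.119]
ft_force: [-0.0, -0.1, -0.8]
opening: 0.395
```

Call:
servo_tool(plan=[[0,0,-0.02,0,0,0,40],[0,0,-0.035,0,0,0,40],[0,0,-0.035,0,-2,0,40],[0,0,-0.02,0,0,0,45],[0.001,-0.03,0,0,0,0,45],[0.001,-0.04,0,0,0,0,45],[0.001,-0.04,0,0,0,0,45],[0.001,-0.04,0,0,0,0,45]])

```text
t: 19.12
eef_pos: [496.1, 99.4, 131.1]
tcp_rot: [3.139, 0.077, 3.129]
ft_force: [1.2, -0.4, 0.1]
opening: 0.451
```

Call:
servo_tool(plan=[[0.002,-0.04,0,0,0,0,45],[0.002,-0.04,0,0,0,0,45],[0.002,-0.04,0,0,0,0,45],[0.002,-0.04,0,0,0,0,45],[0.002,-0.04,0,0,0,0,45],[0.002,-0.04,0,0,0,0,45],[0.002,-0.04,0,0,0,0,45],[0,0,0,0,0,0,45]])

```text
t: 19.78
eef_pos: [475.6, -197.7, 130.6]
tcp_rot: [3.142, 0.082, 3.127]
ft_force: [-0.4, 0.2, 0.1]
opening: 0.451
```

Run:
```python
from h import *
s=st(); t=cam("top","top2.png")
for k in("red","green","blue"):
    for o in handle(t,k,z=42 if k=="green" else 24,lo=200): print(k,*o)
delta([486,-247.4,3],181.4)
```

```text
t 19.78 pos [ 475.6 -197.7  130.6] rot [3.142 0.082 3.127] F [-0.4  0.2  0.1] op 0.451 q [-0.54  0.42  1.97  0.07  0.68 -2.15]
red [569.8 344.3] -1.1 47.7 20.8 [129, 227, 12, 25, 254]
red [501.3 186.4] -0.2 118.2 47.1 [200, 245, 27, 62, 1202]
green [501.6 242.8] -0.8 114.7 46.6 [168, 244, 28, 61, 1265]
blue [498.3  62.5] 0.2 116.1 44.4 [265, 248, 25, 61, 1153]
d_tool mm [ -1.2 -52.  127.9] rot deg [-0.   4.6 -2.3]
```

Call:
servo_tool(plan=[[0,-0.018,0.02,0,2.3,-1.2,45],[0,-0.018,0.025,0,2.3,-1.2,45],[0,-0.016,0.025,0,0,0,45],[0,0,0.01,0,0,0,45],[0,0,0,0,0,0,45]])

```text
t: 20.25
eef_pos: [478.5, -246.5, 48.8]
tcp_rot: [-3.14, -0.001, -3.113]
ft_force: [1.0, 0.8, -0.8]
opening: 0.451
```

Run:
```python
from h import *
s=st(); delta([486,-247.4,3],181.4); 
t=cam("top"); c=cam("scene")
a=cv2.resize(t["img"][225:325,120:300],(640,356),interpolation=cv2.INTER_CUBIC)
b=cv2.resize(c["img"][190:300,340:540],(640,352),interpolation=cv2.INTER_CUBIC)[:240]
cv2.imwrite("pics/chk1.png",np.vstack([a,b]))
```

```text
t 20.25 pos [ 478.5 -246.5   48.8] rot [-3.140e+00 -1.000e-03 -3.113e+00] F [ 1.   0.8 -0.8] op 0.451 q [-0.6   0.6   1.92 -0.    0.62 -2.2 ]
d_tool mm [-7.5 -1.1 45.8] rot deg [-0.1 -0.   0.2]
```

View pics/chk1.png

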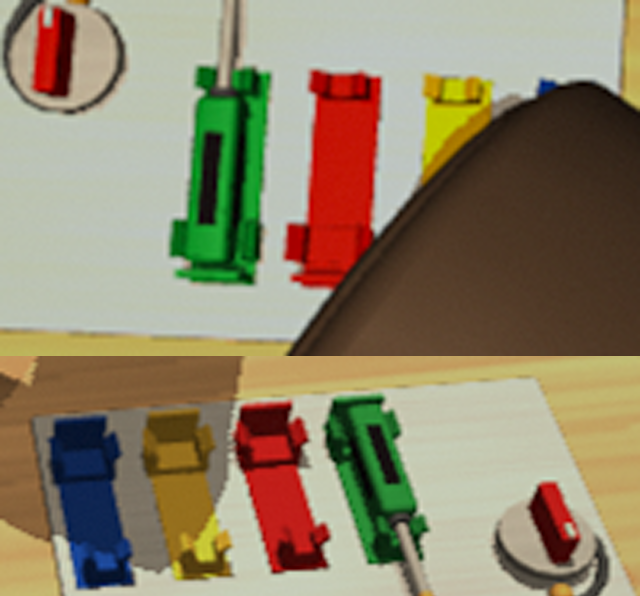

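Green sits in both saddles. Next I'm lowering onto the blue handle.

Call:
servo_tool(plan=[[-0.0075,-0.0012,0.012,0,0,0,45],[0,0,0.016,0,0,0,45],[0,0,0.011,0,0,0,45],[0,0,0,0,0,0,45]])

```text
t: 20.68
eef_pos: [489.1, -244.5, 16.2]
tcp_rot: [-3.135, 0.007, -3.109]
ft_force: [-0.4, 0.0, 0.4]
opening: 0.45
```

Run:
```python
from h import *
s=st(); delta([486,-247.4,3],181.4)
```

```text
t 20.68 pos [ 489.1 -244.5   16.2] rot [-3.135  0.007 -3.109] F [-0.4  0.   0.4] op 0.45 q [-0.58  0.66  1.93 -0.    0.55 -2.19]
d_tool mm [ 3.3 -2.7 13.2] rot deg [-0.4  0.4  0.5]
```

Call:
servo_tool(plan=[[0.003,-0.0027,0.006,-0.4,0.4,0.5,45],[0,0,0.006,0,0,0,45],[0,0,0.0005,0,0,0,45]])

```text
t: 20.93
eef_pos: [486.8, -246.7, 5.3]
tcp_rot: [3.142, 0.002, -3.117]
ft_force: [1.0, -0.1, -0.2]
opening: 0.452
```

Call:
servo_tool(plan=[[0,0,0.0008,0,0,0,0],[0,0,0.0008,0,0,0,0],[0,0,0.0008,0,0,0,0],[0,0,0.0008,0,0,0,0],[0,0,0.0008,0,0,0,0]])

```text
t: 21.35
eef_pos: [487.0, -247.1, 3.1]
tcp_rot: [-3.141, 0.003, -3.118]
ft_force: [-3.8, 4.2, 18.5]
opening: 0.253
```

Run:
```python
from h import *
s=st(); delta([486,-247.4,3],181.4)
```

```text
t 21.35 pos [ 487.  -247.1    3.1] rot [-3.141e+00  3.000e-03 -3.118e+00] F [-3.8  4.2 18.5] op 0.253 q [-0.59  0.68  1.93  0.    0.53 -2.19]
d_tool mm [ 1.  -0.3  0.1] rot deg [-0.   0.2 -0. ]
```

Call:
servo_tool(plan=[[0,0,-0.02,0,0,0,0],[0,0,-0.035,0,0,1.3,0],[0,0,-0.035,0,0,1.4,0],[0,0,-0.02,0,0,0,0],[-0.0005,0.03,0,0,0,0,0],[-0.0005,0.038,0,0,0,0,0],[-0.0005,0.038,0,0,0,0,0],[-0.0005,0.038,0,0,0,0,0]])

```text
t: 22.02
eef_pos: [492.9, -105.0, 119.3]
tcp_rot: [-3.14, 0.007, 3.106]
ft_force: [1.0, -1.0, -1.0]
opening: 0.252
```

Call:
servo_tool(plan=[[-0.0005,0.038,0,0,0,0,0],[-0.0005,0.038,0,0,0,0,0],[-0.0005,0.038,0,0,0,0,0],[-0.0005,0.03,0,0,0,0,0],[0,0.01,0,0,0,0,0],[0,0,0,0,0,0,0]])

```text
t: 22.52
eef_pos: [498.7, 61.7, 120.1]
tcp_rot: [-3.14, 0.009, 3.11]
ft_force: [-0.5, -0.2, -1.6]
opening: 0.253
```

Run:
```python
from h import *
s=st(); delta([500.3,61.5,55],178.7)
```

```text
t 22.52 pos [498.7  61.7 120.1] rot [-3.14   0.009  3.11 ] F [-0.5 -0.2 -1.6] op 0.253 q [-0.01  0.45  1.96 -0.    0.72 -1.54]
d_tool mm [-1.  -0.  65.1] rot deg [-0.1  0.5 -0.5]
```

Call:
servo_tool(plan=[[-0.001,0,0.02,0,0,-0.5,0],[0,0,0.025,0,0,0,0],[0,0,0.015,0,0,0,0],[0,0,0,0,0,0,0]])

```text
t: 22.85
eef_pos: [501.3, 60.7, 59.7]
tcp_rot: [-3.14, 0.013, 3.122]
ft_force: [-0.7, -0.2, -1.1]
opening: 0.251
```

Run:
```python
from h import *
s=st(); delta([500.3,61.5,21.1],178.7)
c=cam("wrist"); cv2.imwrite("pics/w7.png",cv2.resize(c["img"][60:330,130:500],None,fx=2.1,fy=2.1,interpolation=cv2.INTER_CUBIC))
```

```text
t 22.85 pos [501.3  60.7  59.7] rot [-3.14   0.013  3.122] F [-0.7 -0.2 -1.1] op 0.251 q [-0.01  0.55  2.01 -0.    0.57 -1.56]
d_tool mm [ 1.6  0.9 38.5] rot deg [-0.1  0.8  0.2]
```

View pics/w7.png

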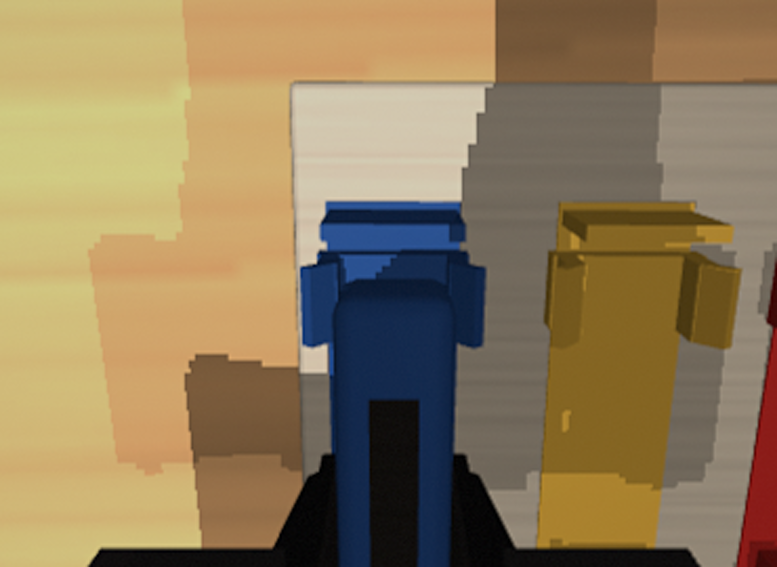

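The blue handle is centred over its saddle (columns 394 and 393.5). I'll lower it.

Call:
servo_tool(plan=[[0.0016,0.0005,0.01,0,0.5,0,0],[0,0,0.012,0,0,0,0],[0,0,0.008,0,0,0,0],[0,0,0.003,0,0,0,0],[0,0,0.001,0,0,0,0]])

```text
t: 23.32
eef_pos: [501.9, 58.8, 27.5]
tcp_rot: [-3.14, 0.008, 3.119]
ft_force: [0.5, -0.2, -0.7]
opening: 0.252
```

Run:
```python
from h import *
s=st(); delta([500.3,61.5,21.1],178.7)
```

```text
t 23.32 pos [501.9  58.8  27.5] rot [-3.14   0.008  3.119] F [ 0.5 -0.2 -0.7] op 0.252 q [-0.01  0.61  2.02 -0.    0.5  -1.56]
d_tool mm [1.7 2.6 6.3] rot deg [-0.1  0.5 -0. ]
```

Call:
servo_tool(plan=[[0.0015,0.0025,0.0015,0,0,0,0],[0.0003,0.0003,0.003,0,0,0,0],[0.0003,0.0003,0.003,0,0,0,0]])

```text
t: 23.57
eef_pos: [500.7, 61.9, 20.8]
tcp_rot: [-3.14, 0.01, 3.118]
ft_force: [-1.1, -6.9, 32.5]
opening: 0.249
```

Run:
```python
from h import *
s=st(); delta([500.3,61.5,21.1],178.7)
```

```text
t 23.57 pos [500.7  61.9  20.8] rot [-3.14   0.01   3.118] F [-1.1 -6.9 32.5] op 0.249 q [-0.01  0.62  2.03 -0.    0.48 -1.55]
d_tool mm [ 0.4 -0.4 -0.3] rot deg [-0.1  0.6 -0. ]
```

Blue reached the floor at the expected height. I'll release it and go to red.

Call:
servo_tool(plan=[[0,0,0.0005,0,0,0,40],[0,0,0.0005,0,0,0,40],[0,0,0,0,0,0,40],[0,0,-0.02,0,0,0,40],[0,0,-0.035,0,0,0,40],[0,0,-0.035,0,0.5,0,45],[0,0,-0.02,0,0,0,45],[0.001,-0.03,0,0,0,0,45]])

```text
t: 24.23
eef_pos: [497.3, 34.9, 133.5]
tcp_rot: [-3.14, -0.002, 3.122]
ft_force: [0.2, -0.3, 0.6]
opening: 0.447
```

Call:
servo_tool(plan=[[0.0005,-0.04,0,0,0,0,45],[0.0005,-0.04,0,0,0,0,45],[0.0005,-0.04,0,0,0,0,45],[0.0005,-0.04,0,0,0,0,45],[0.0005,-0.04,0,0,0,0,45],[0.0005,-0.04,0,0,0,0,45],[0,0,0,0,0,0,45],[0,0,0,0,0,0,45]])

```text
t: 24.9
eef_pos: [489.4, -218.5, 137.9]
tcp_rot: [-3.137, 0.006, 3.124]
ft_force: [-0.3, 0.6, -0.2]
opening: 0.453
```

Run:
```python
from h import *
s=st(); c=cam("wrist","w8.png"); t=cam("top","top3.png")
for n,q in(("w",c),("t",t)):
    for o in handle(q,"red",lo=250): print(n,*o)
delta([485,-310,50],166)
```

```text
t 24.9 pos [ 489.4 -218.5  137.9] rot [-3.137  0.006  3.124] F [-0.3  0.6 -0.2] op 0.453 q [-0.54  0.46  1.87 -0.    0.81 -2.1 ]
w [ 476.8 -307.6] -14.3 91.4 26.4 [176, 155, 50, 116, 3110]
t [569.8 344.3] -0.7 47.7 20.6 [129, 227, 12, 25, 252]
t [501.3 186.4] -0.2 118.2 47.1 [200, 245, 27, 62, 1200]
d_tool mm [  3.9 -92.6  88.4] rot deg [-0.2  0.4 13.1]
```

Call:
servo_tool(plan=[[0.0015,-0.031,0.02,0,0,0,45],[0.0015,-0.031,0.025,0,0,0,45],[0.0015,-0.028,0.025,0,0,0,45],[0,0,0.01,0,0,4,45],[0,0,0,0,0,4.5,45],[0,0,0,0,0,4.5,45],[0,0,0,0,0,0,45]])

```text
t: 25.58
eef_pos: [487.7, -300.8, 55.7]
tcp_rot: [-3.14, 0.008, 2.903]
ft_force: [0.0, 0.5, -0.1]
opening: 0.449
```

Run:
```python
from h import *
s=st(); delta([484,-309.3,3],166)
```

```text
t 25.58 pos [ 487.7 -300.8   55.7] rot [-3.14   0.008  2.903] F [ 0.   0.5 -0.1] op 0.449 q [-0.67  0.62  1.84  0.    0.67 -2.  ]
d_tool mm [ 2.  -9.  52.7] rot deg [-0.1  0.5  0.4]
```

Call:
servo_tool(plan=[[0.002,-0.0095,0.012,0,0.5,0.4,45],[0,0,0.015,0,0,0,45],[0,0,0.012,0,0,0,45],[0,0,0,0,0,0,45]])

```text
t: 25.92
eef_pos: [484.8, -307.4, 15.1]
tcp_rot: [-3.139, -0.0, 2.911]
ft_force: [-0.0, 0.9, 0.1]
opening: 0.449
```

Run:
```python
from h import *
s=st(); delta([484,-309.3,3],166)
```

```text
t 25.92 pos [ 484.8 -307.4   15.1] rot [-3.139 -0.     2.911] F [-0.   0.9  0.1] op 0.449 q [-0.68  0.69  1.85 -0.    0.6  -2.02]
d_tool mm [ 0.4 -2.  12.1] rot deg [-0.2 -0.   0.8]
```

Call:
servo_tool(plan=[[0.0004,-0.002,0.005,0,0,0.8,45],[0,0,0.0055,0,0,0,45],[0,0,0.0005,0,0,0,45]])

```text
t: 26.17
eef_pos: [484.2, -308.9, 3.1]
tcp_rot: [-3.139, -0.001, 2.901]
ft_force: [-0.6, 0.7, 0.1]
opening: 0.45
```

Call:
servo_tool(plan=[[0,0,0.0008,0,0,0,0],[0,0,0.0008,0,0,0,0],[0,0,0.0008,0,0,0,0],[0,0,0.0008,0,0,0,0],[0,0,0.0008,0,0,0,0]])

```text
t: 26.58
eef_pos: [484.7, -309.3, 0.9]
tcp_rot: [-3.138, 0.001, 2.903]
ft_force: [-4.4, 2.2, 13.7]
opening: 0.25
```

Run:
```python
from h import *
s=st(); delta([484,-309.3,3],166)
```

```text
t 26.58 pos [ 484.7 -309.3    0.9] rot [-3.138e+00  1.000e-03  2.903e+00] F [-4.4  2.2 13.7] op 0.25 q [-0.68  0.71  1.86 -0.01  0.57 -2.01]
d_tool mm [ 0.6 -0.2 -2.1] rot deg [-0.2  0.1  0.3]
```

Call:
servo_tool(plan=[[0,0,-0.02,0,0,0,0],[0,0,-0.035,0,0,-4,0],[0,0,-0.035,0,0,-4.4,0],[0,0,-0.02,0,0,-4,0],[0,0.03,0,0,0,0,0],[-0.0005,0.038,0,0,0,0,0],[-0.0005,0.038,0,0,0,0,0],[-0.0005,0.038,0,0,0,0,0]])

```text
t: 27.25
eef_pos: [488.3, -166.8, 117.0]
tcp_rot: [-3.135, 0.005, 3.122]
ft_force: [-0.1, 1.4, -0.1]
opening: 0.25
```

Call:
servo_tool(plan=[[-0.0005,0.038,0,0,0,0,0],[-0.0005,0.038,0,0,0,0,0],[-0.0005,0.038,0,0,0,0,0],[-0.0005,0.038,0,0,0,0,0],[-0.0005,0.038,0,0,0,0,0],[-0.0005,0.038,0,0,0,0,0],[-0.0005,0.038,0,0,0,0,0],[0,0.03,0,0,0,0,0]])

```text
t: 27.92
eef_pos: [495.3, 143.9, 117.3]
tcp_rot: [-3.135, 0.009, 3.121]
ft_force: [0.8, -1.0, -0.8]
opening: 0.256
```

Run:
```python
from h import *
s=st(); delta([503.5,185.2,55],178.7)
```

```text
t 27.92 pos [495.3 143.9 117.3] rot [-3.135  0.009  3.121] F [ 0.8 -1.  -0.8] op 0.256 q [ 0.16  0.47  1.93 -0.01  0.73 -1.38]
d_tool mm [-6.7 41.8 62.1] rot deg [-0.4  0.5  0.1]
```

Call:
servo_tool(plan=[[-0.0035,0.018,0.01,-0.4,0.5,0,0],[-0.0035,0.012,0.02,0,0,0,0],[0,0,0.02,0,0,0,0],[0,0,0.005,0,0,0,0],[0,0,0,0,0,0,0]])

```text
t: 28.33
eef_pos: [502.9, 183.1, 62.3]
tcp_rot: [3.139, 0.005, 3.13]
ft_force: [-0.4, 0.4, -1.6]
opening: 0.251
```

Run:
```python
from h import *
s=st(); delta([503.5,185.2,18.9],178.7)
```

```text
t 28.33 pos [502.9 183.1  62.3] rot [3.139 0.005 3.13 ] F [-0.4  0.4 -1.6] op 0.251 q [ 0.23  0.57  1.93  0.    0.63 -1.34]
d_tool mm [-0.4  2.1 43.4] rot deg [0.1 0.3 0.6]
```

Call:
servo_tool(plan=[[-0.0005,0.0025,0.008,0,0,0.6,0],[0,0,0,0,0,0,0]])

```text
t: 28.5
eef_pos: [503.7, 185.1, 54.7]
tcp_rot: [3.139, 0.005, 3.118]
ft_force: [0.1, 0.9, -0.2]
opening: 0.249
```

Run:
```python
from h import *
s=st(); delta([503.5,185.2,18.9],178.7)
c=cam("wrist"); cv2.imwrite("pics/w9.png",cv2.resize(c["img"][60:330,130:500],None,fx=2.1,fy=2.1,interpolation=cv2.INTER_CUBIC))
```

```text
t 28.5 pos [503.7 185.1  54.7] rot [3.139 0.005 3.118] F [ 0.1  0.9 -0.2] op 0.249 q [ 0.23  0.59  1.93  0.    0.62 -1.32]
d_tool mm [ 0.4 -0.  35.8] rot deg [ 0.1  0.3 -0.1]
```

View pics/w9.png

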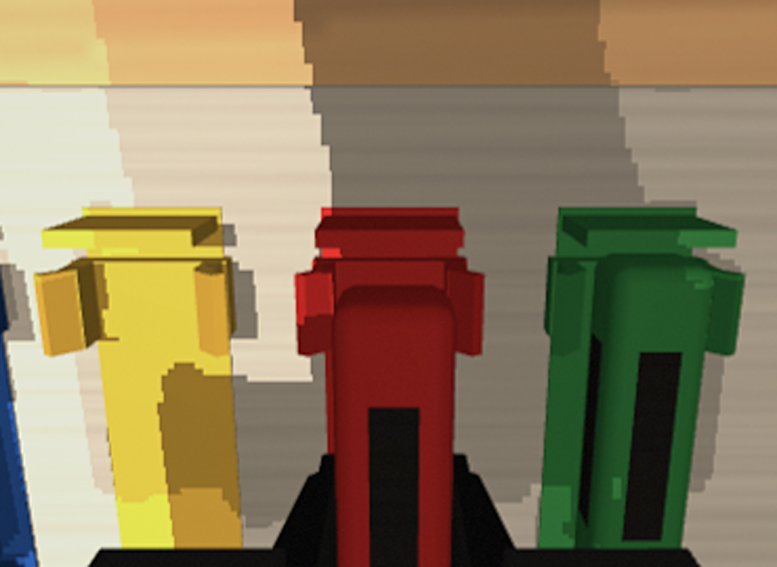

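The red handle is over its saddle to within about 1 mm (columns 394 and 390). I'll lower it.

Call:
servo_tool(plan=[[0.0005,0,0.01,0,0.3,0,0],[0.0003,0.0003,0.011,0,0,0,0],[0.0003,0.0003,0.007,0,0,0,0],[0,0.0003,0.002,0,0,0,0]])

```text
t: 28.88
eef_pos: [504.3, 185.2, 25.0]
tcp_rot: [3.138, 0.004, 3.116]
ft_force: [-0.4, -0.1, -1.3]
opening: 0.252
```

Run:
```python
from h import *
s=st(); delta([503.5,184.8,18.9],178.7)
```

```text
t 28.88 pos [504.3 185.2  25. ] rot [3.138 0.004 3.116] F [-0.4 -0.1 -1.3] op 0.252 q [ 0.23  0.64  1.94  0.    0.56 -1.32]
d_tool mm [ 0.8 -0.4  6.1] rot deg [ 0.2  0.3 -0.1]
```

Call:
servo_tool(plan=[[0.0006,0,0.0035,0,0,0,0],[0.0003,0,0.003,0,0,0,0],[0.0003,0,0.001,0,0,0,0]])

```text
t: 29.13
eef_pos: [503.7, 185.1, 18.0]
tcp_rot: [3.138, 0.006, 3.116]
ft_force: [-6.0, -2.4, 28.3]
opening: 0.247
```

Red has contacted the floor. I'll release it, rise and inspect before locking.

Call:
servo_tool(plan=[[0,0,0.0005,0,0,0,40],[0,0,0.0005,0,0,0,40],[0,0,0,0,0,0,40],[0,0,-0.02,0,0,0,40],[0,0,-0.035,0,0,0,40],[-0.015,0.01,-0.035,0,0,0,40],[-0.015,0.01,-0.035,0,0,0,40],[-0.015,0.01,-0.035,0,0,0,45]])

```text
t: 29.8
eef_pos: [544.5, 212.1, 176.0]
tcp_rot: [-3.141, -0.01, 3.115]
ft_force: [0.6, 0.0, -0.3]
opening: 0.431
```

Call:
servo_tool(plan=[[-0.01,0.01,-0.03,0,0,0,45],[0,0,0,0,0,0,45],[0,0,0,0,0,0,45]])

```text
t: 30.05
eef_pos: [559.5, 224.3, 215.0]
tcp_rot: [3.138, 0.002, 3.116]
ft_force: [0.7, -0.6, -0.9]
opening: 0.449
```

Run:
```python
from h import *
s=st(); c=cam("wrist"); t=cam("top","top4.png")
cv2.imwrite("pics/w10.png",cv2.resize(c["img"][0:300,90:490],None,fx=2,fy=2,interpolation=cv2.INTER_CUBIC))
```

```text
t 30.05 pos [559.5 224.3 215. ] rot [3.138e+00 2.000e-03 3.116e+00] F [ 0.7 -0.6 -0.9] op 0.449 q [ 0.27  0.46  1.62  0.    1.06 -1.28]
```

View pics/w10.png

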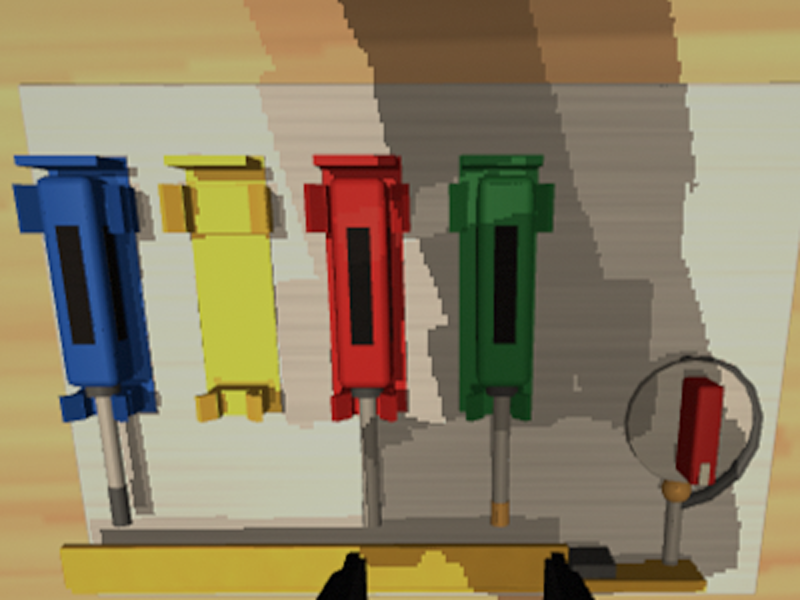

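Blue, red and green lie level in both saddles, with tips aligned at row ~525 and only the yellow cradle empty. I'll check tip positions numerically, then go to the cam.

Run:
```python
from h import *
c=cam("wrist"); s=env.state()
a=np.radians(-1.3);R=np.array([[np.cos(a),-np.sin(a)],[np.sin(a),np.cos(a)]])
def P(n,u,v,z):
    X=p2w(c,(90+u/2,v/2),z); print(n,X.round(1),"tray",(R.T@(X[:2]-[510.9,154])).round(1))
for n,u,v in(("g",500,525),("r",373,526),("b",122,524)): P(n+" tip",u,v,30)
for n,u,v in(("g",505,388),("r",360,386),("b",95,388)): P(n+" handle front",u,v,42)
P("bar mid",705,432,54)
delta([565,337,60],178.7)
```

```text
g tip [614.  245.9  30. ] tray [101.   94.2]
r tip [612.8 183.5  30. ] tray [101.2  31.8]
b tip [608.4  60.3  30. ] tray [ 99.6 -91.5]
g handle front [543.3 248.1  42. ] tray [30.2 94.8]
r handle front [540.6 183.   42. ] tray [29.1 29.7]
b handle front [538.4  64.   42. ] tray [ 29.5 -89.3]
bar mid [562.9 335.5  54. ] tray [ 47.9 182.6]
d_tool mm [ -3.6 113.1 153.5] rot deg [ 0.1 -0.1 -0.2]
```

Tips are at tray x 99.6–101.2 (expected 100) and handle fronts at 29–30 (expected 30), so all are seated. Moving to the cam.

Call:
servo_tool(plan=[[0,0.022,0.025,0,0,0,45],[0,0.03,0.025,0,0,0,45],[-0.001,0.03,0.025,0,0,0,45],[-0.001,0.025,0.025,0,0,0,45],[0,0,0.02,0,0,0,45],[0,0,0,0,0,0,45]])

```text
t: 30.7
eef_pos: [559.7, 331.0, 81.7]
tcp_rot: [-3.139, -0.009, 3.111]
ft_force: [-0.5, -0.3, 0.9]
opening: 0.449
```

Run:
```python
from h import *
s=st(); delta([565,337,33],178.7)
```

```text
t 30.7 pos [559.7 331.   81.7] rot [-3.139 -0.009  3.111] F [-0.5 -0.3  0.9] op 0.449 q [ 0.43  0.68  1.61  0.    0.87 -1.11]
d_tool mm [-5.5  6.3 48.6] rot deg [-0.2 -0.5 -0.4]
```

Call:
servo_tool(plan=[[-0.005,0.005,0.015,0,-0.5,-0.4,45],[0,0,0.02,0,0,0,45],[0,0,0.01,0,0,0,45],[0,0,0,0,0,0,45]])

```text
t: 31.03
eef_pos: [562.7, 333.7, 33.0]
tcp_rot: [-3.135, -0.007, 3.118]
ft_force: [-1.1, -1.1, 0.4]
opening: 0.449
```

Run:
```python
from h import *
s=st(); delta([565,337,33],178.7)
```

```text
t 31.03 pos [562.7 333.7  33. ] rot [-3.135 -0.007  3.118] F [-1.1 -1.1  0.4] op 0.449 q [ 0.44  0.74  1.62 -0.    0.78 -1.11]
d_tool mm [-2.3  3.4 -0.1] rot deg [-0.4 -0.4 -0.1]
```

Call:
servo_tool(plan=[[-0.002,0.003,0,-0.4,-0.4,0,45],[0,0,0,0,0,0,0],[0,0,0,0,0,0,0],[0,0,0,0,0,0,0],[0,0,0,0,0,0,0],[0,0,0,0,0,0,0],[0,0,0,0,0,0,0]])

```text
t: 31.62
eef_pos: [566.5, 336.6, 37.9]
tcp_rot: [3.137, 0.005, 3.116]
ft_force: [1.9, 3.4, -8.0]
opening: 0.123
```

Call:
servo_tool(plan=[[0,0,0,0,0,4,0],[0,0,0,0,0,5,0],[0,0,0,0,0,6,0],[0,0,0,0,0,6,0],[0,0,0,0,0,6,0],[0,0,0,0,0,6,0]])

```text
t: 32.12
eef_pos: [566.3, 335.8, 37.8]
tcp_rot: [3.137, 0.003, 2.521]
ft_force: [0.3, -0.3, -1.6]
opening: 0.128
```

Run:
```python
from h import *
s=st(); print(s["moment"].round(2)); delta([565,337,33],-1.3)
```

```text
t 32.12 pos [566.3 335.8  37.8] rot [3.137e+00 3.000e-03 2.521e+00] F [ 0.3 -0.3 -1.6] op 0.128 q [ 0.44  0.74  1.62 -0.    0.78 -0.51]
[-0.33 -0.02  0.07]
d_tool mm [1.7 0.2 4.8] rot deg [  0.3  -0.3 145.7]
```

Turning smoothly with low forces; continuing clockwise.

Call:
servo_tool(plan=[[0,0,0,0,0,6,0],[0,0,0,0,0,6,0],[0,0,0,0,0,6,0],[0,0,0,0,0,6,0],[0,0,0,0,0,6,0],[0,0,0,0,0,6,0],[0,0,0,0,0,6,0],[0,0,0,0,0,6,0]])

```text
t: 32.78
eef_pos: [565.1, 335.1, 37.8]
tcp_rot: [3.139, 0.001, 1.642]
ft_force: [0.2, 0.9, -1.6]
opening: 0.123
```

Call:
servo_tool(plan=[[0,0,0,0,0,6,0],[0,0,0,0,0,6,0],[0,0,0,0,0,6,0],[0,0,0,0,0,6,0],[0,0,0,0,0,6,0],[0,0,0,0,0,6,0],[0,0,0,0,0,6,0]])

```text
t: 33.37
eef_pos: [564.0, 335.5, 37.9]
tcp_rot: [3.14, 0.0, 0.873]
ft_force: [0.4, 0.9, -2.2]
opening: 0.126
```

Run:
```python
from h import *
s=st(); print(s["moment"].round(2)); delta([565,337,33],-1.3)
```

```text
t 33.37 pos [564.  335.5  37.9] rot [3.14  0.    0.873] F [ 0.4  0.9 -2.2] op 0.126 q [ 0.44  0.74  1.62 -0.    0.78  1.14]
[0.06 0.23 0.04]
d_tool mm [ 1.8 -0.2  4.9] rot deg [ 0.1 -0.  51.3]
```

Call:
servo_tool(plan=[[0,0,0,0,0,6,0],[0,0,0,0,0,6,0],[0,0,0,0,0,6,0],[0,0,0,0,0,6,0],[0,0,0,0,0,6,0],[0,0,0,0,0,6,0],[0,0,0,0,0,5,0]])

```text
t: 33.95
eef_pos: [563.5, 336.5, 37.8]
tcp_rot: [3.141, -0.0, 0.12]
ft_force: [0.9, 0.8, -2.2]
opening: 0.123
```

Call:
servo_tool(plan=[[0,0,0,0,0,4,0],[0,0,0,0,0,4,0],[0,0,0,0,0,3,0],[0,0,0,0,0,3,0]])

```text
t: 34.28
eef_pos: [563.3, 336.7, 37.9]
tcp_rot: [3.141, -0.001, -0.136]
ft_force: [4.6, -0.6, -2.6]
opening: 0.136
```

Run:
```python
from h import *
s=st(); print(s["moment"].round(2)); delta([565,337,33],-1.3)
```

```text
t 34.28 pos [563.3 336.7  37.9] rot [ 3.141e+00 -1.000e-03 -1.360e-01] F [ 4.6 -0.6 -2.6] op 0.136 q [ 0.44  0.74  1.62 -0.    0.78  2.15]
[-0.12 -0.6   0.75]
d_tool mm [ 1.6 -0.5  4.9] rot deg [ 0.1 -0.  -6.5]
```

The moment is +0.75 N m at the mirrored angle, so the cam is at its locked stop. I'll release, rise straight up and check.

Call:
servo_tool(plan=[[0,0,0,0,0,0,50],[0,0,0,0,0,0,50],[0,0,0,0,0,0,50],[0,0,-0.03,0,0,0,50],[0,0,-0.04,0,0,0,50],[0,0,-0.04,0,0,0,50],[0,0,-0.04,0,0,0,50],[0,0,-0.03,0,0,0,50]])

```text
t: 34.95
eef_pos: [560.6, 335.6, 217.7]
tcp_rot: [3.133, 0.012, -0.129]
ft_force: [-0.0, 0.1, 0.4]
opening: 0.503
```

Call:
servo_tool(plan=[[0,-0.03,0,0,0,0,50],[0,-0.04,0,0,0,0,50],[0,-0.04,0,0,0,0,50],[0,-0.04,0,0,0,0,50],[0,-0.04,0,0,0,0,50],[0,0,0,0,0,0,50],[0,0,0,0,0,0,50],[0,0,0,0,0,0,50]])

```text
t: 35.62
eef_pos: [587.0, 532.4, 229.9]
tcp_rot: [-3.139, -0.001, -0.122]
ft_force: [-0.5, 0.3, -0.2]
opening: 0.499
```

Run:
```python
from h import *
s=st(); t=cam("top"); c=cam("scene")
a=cv2.resize(t["img"][180:330,100:310],(560,400),interpolation=cv2.INTER_CUBIC)
d=cv2.resize(t["img"][150:220,360:500],(240,120),interpolation=cv2.INTER_CUBIC)
b=cv2.resize(c["img"][190:310,340:560],(560,305),interpolation=cv2.INTER_CUBIC)[:200]
e=cv2.resize(c["img"][290:370,140:310],(240,113),interpolation=cv2.INTER_CUBIC)
W=np.zeros((600,800,3),np.uint8); W[:400,:560]=a; W[400:,:560]=b; W[:120,560:]=d; W[400:513,560:]=e
cv2.imwrite("pics/fin.png",W)
```

```text
t 35.62 pos [587.  532.4 229.9] rot [-3.139e+00 -1.000e-03 -1.220e-01] F [-0.5  0.3 -0.2] op 0.499 q [0.65 0.74 1.04 0.   1.36 2.35]
```

View pics/fin.png

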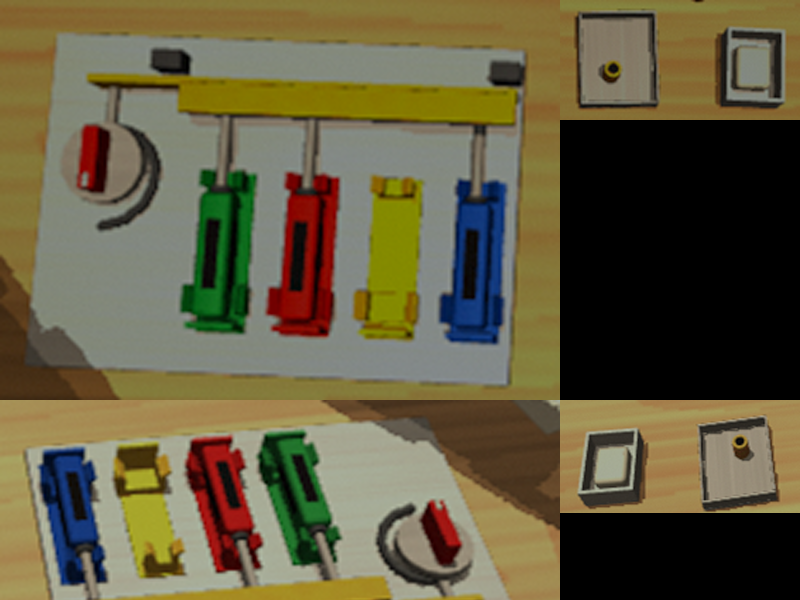

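The composite shows the keeper bar over all three shaft tips. The cam bar at (92,158) is half a turn from open. The fitting stands in the dish at (612,70) and the float bowl is undisturbed. Handing in.

```bash
python3 -c "
from cell import env
print(env.job_done())"
```

```text
the job is handed in; nothing more can be done
None
```

I opened the cam, put the brass fitting in the dish, seated the three drivers on the bench in their own cradles, then locked the cam. No yellow driver was there, so its cradle is empty. I handed the job in at about 36 s on the robot's clock.

**Seating:** before locking, the wrist camera put the tips at tray x = 99.6 to 101.2 mm (100 expected) and the handle fronts at about 29 to 30 mm (30 expected). On lowering, all three met the saddle floor within 1 mm of the expected height.

**Cam and keeper:** the cam pushed back at about 0.8 N m at both stops. The final picture shows the keeper over all three tips.

**Fitting and float bowl:** the final picture shows the fitting standing in the dish. The float bowl is where it was.

**What disagreed or went less cleanly:**
- **Blue knocked:** the blue driver was knocked aside early in the run, so I measured it again before picking it up.
- **Camera offset:** the top camera read about 4 mm off in y against the robot's own contact with the cam. I worked from the contact and wrist-camera positions instead.
- **Bench press:** while re-gripping the green driver, the fingertips briefly pressed on the bench at about 48 N. That is under the 120 N wrist limit. It is over the 40 N body limit, which I took not to cover the fingertips.

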